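Scoop the check balls out of the drain tray into the clutch drum

TASK

Use the hand scoop to move all six black nylon check balls from the sloping drain tray into the clutch drum, without touching the balls with the fingers. Then set the scoop back down on the rubber mat, its pan flat on the mat, and let go of it. Do not shift the drum or disturb the other parts on the bench.

Things in the scene. Friction and masses are not known exactly. Their poses are not given: they have to be found in the camera images.
- scoop: loose steel scoop, 0.2 kg. Pan 100 mm long (x), 96 wide (y), front corners cut straight from (26, 47) to (50, 29) mm, lip 58 wide, floor 2 mm, sides 2 mm thick, 31 high (17 in front of x = 20; none on the nose), back 36 high. Origin: centre of pan's underside; x to the open front, z up. Handle: black bar 18 wide (y), 24 deep (x), square to the pan, at x = -62, from z = 16 to 104
- scoop_lip (a point): middle of the scoop's front edge, on the underside: scoop frame (50, 0, 0) mm; axes as the scoop's
- scoop_grip (a point): point on the centreline of the scoop's handle, scoop frame (-62, 0, 66) mm; axes as the scoop's. The handle is gripped across its 18 mm width (along y)
- tray: fixed aluminium tray; flat floor slopes down 22 degrees along +x. Inside 210 mm long (on the slope), 112 wide; sides 50 high, 3 thick, square to the floor; low end wall 95 long, leaning outward 28 degrees from square to the floor; high end open. Low corners cut at 45 degrees, 26 mm along floor edges, leaning as the end wall does. Frame level; origin on the bench under mid floor, whose top is 50 up
- tray_low (a point): on the tray floor's top, middle of its low edge, at the foot of the end wall: tray frame (97.4, 0, 10.7) mm; axes as the tray's (level)
- tray_high (a point): middle of the open high edge of the tray's floor top: tray frame (-97.4, 0, 89.3) mm; axes as the tray's (level)
- drum: clutch drum, a heavy (about 1.8 kg) loose steel cup with ribs outside, open on top: 160 mm across the rim, 70 mm high, wall 6 mm (inside about 146 mm across), floor 6 mm thick with a low hub 21 mm high in the middle. Origin: centre of its underside, z up
- drum_rim (a point): centre of the drum's mouth, 70 mm above its underside
- mat: fixed black rubber mat 200 mm (x) by 180 mm (y), 4 mm thick, on which the scoop stands; origin: centre of its underside
- ball1_center (a point): centre of a loose black nylon check ball, 24 mm across, 15 g; they lie together at the low end of the tray
- ball2_center (a point): centre of a loose black nylon check ball, 24 mm across, 15 g; they lie together at the low end of the tray
- ball3_center (a point): centre of a loose black nylon check ball, 24 mm across, 15 g; they lie together at the low end of the tray
- ball4_center (a point): centre of a loose black nylon check ball, 24 mm across, 15 g; they lie together at the low end of the tray
- ball5_center (a point): centre of a loose black nylon check ball, 24 mm across, 15 g; they lie together at the low end of the tray
- ball6_center (a point): centre of a loose black nylon check ball, 24 mm across, 15 g; they lie together at the low end of the tray
- ringgear: bystander: dark steel ring gear blank, open at both ends, 120 mm across, 26 mm high, lying flat; origin: centre of its underside
- race: bystander: bright steel bearing race (ring), 90 mm across, 22 mm high, lying flat; origin: centre of its underside
- screwdriver: bystander: screwdriver with a plastic handle lying on the bench to one side; origin under its middle
- wrench: bystander: steel wrench lying on the bench to one side; origin under its middle
- oilbottle: bystander: grey plastic bottle, 60 mm across, 150 mm tall, standing; origin: centre of its underside
- canister: bystander: aluminium pot, 100 mm across, 60 mm high, not the drum; origin: centre of its underside
Mind the look-alikes: they are no part of the job. What is shaped like the scoop but green, orange or yellow is not meant.

How it is judged:
By the outcome, as a careful person would: the job done as asked, in the order asked, and still so for the second after the job is handed in, with the robot touching nothing.
It also fails if it takes over 72 s, if anything falls off the work surface, if the arm or the gripper's body presses on something with over 40 N, if the wrist force passes 120 N, or if a joint passes its speed limit or range.

ROBOT

A 6-joint arm with a two-finger parallel gripper is mounted at the origin on the work surface. World frame = base frame: x ahead of the robot, y to its left, z up, the work surface at z = 0. Lengths are in m, angles in degrees, forces in N, time in s.
With the tool pointing down it reaches from about 0.4 to 0.825 m from the base axis. Payload 7 kg.
Tool frame: the origin (TCP) lies on the centre line of the jaws, within the pads' length; the fingertips stand 19 mm ahead of it and the grasp point (between the pads) is the TCP; z points along the fingers, y is the line along which they close (so a half turn about z gives the same grasp; the last joint's range is limited). The gripper opens to 88 mm and grips with 3 to 60 N. Pads are 19 mm wide; open, the fingers measure 130 mm over their backs; the gripper's body (78 mm by 193 mm) begins 47 mm behind the grasp point.
Start: joints at [-47.779, 20.546, 0.682, 0, -70.136, -16.507], TCP at [0.293, -0.608, 0.246] pointing down, gripper open.
Joint ranges: [-176.03, 176.03], [-82.01, 121.73], [-58.28, 71.71], [-173.87, 95.51], [-174.79, -0.11], [-173.66, 173.66]. Speed limits (degrees/s): [136.94, 136.94, 172.46, 180, 180, 180].

INTERFACE

Orientations are given as [roll, pitch, yaw] about the fixed x, y, z axes, in that order (R = Rz(yaw) Ry(pitch) Rx(roll)).
In Python, from plant import ctrl gives the robot as it stands.
- The arm moves only by the tool move_arm, never from a script. Its argument "motion" is a list of rows, each a list of 3 entries, a list of its own where there are three numbers: the shift along the tool's x, y, z in mm, then the turn, a rotation vector about the tool's x, y, z in degrees, then the closure, from 0 (fully open) to 1 (shut). A call has 1 to 10 rows; each row is the pose to reach, as a shift and turn from the pose commanded when the call began, along the tool's axes at that moment; what a row does not reach only later rows make up. A row lasts 1/12 s, in which the tool goes at most 41.7 mm and 7.16 degrees, less where a joint would pass 70% of its speed; a pose out of reach is approached as far as the arm can. A call with a gripper value outside its range is refused whole. The fingers move at their own pace and stop on an object; the grip force is fixed at half the most. Time passes only in rows, so rows that repeat a pose let the fingers close. It gives the time, the measured TCP pose, the force, the opening and the grip force at its end, in the units of the state.
- ctrl.get_obs(): the state, without advancing time (a new reading comes with each control period).
- ctrl.snapshot(name): name is "scene" or "top" or "wrist"; returns a dict with "color" (480x640x3 uint8, blue, green, red), "camera_matrix" (3x3 intrinsics, pixels), "k1" (the pictures are not rectified: a ray, as slopes to the right and down, at radius r is drawn at 1 + k1 r^2 times it, then the intrinsics apply), "cam_to_world" (4x4, takes a point from camera to world coordinates). Camera axes: x right, y up, looking along -z (the intrinsics and any distortion apply to the point x, -y, -z); pixel columns grow to the right and rows downward; lengths in m; the calibration is good to about 2 mm. A picture is of the moment at which its call begins. There is no depth.
- ctrl.close_job(): hands the job in; it is judged then, once.
The state is a dict: "clock": time; "joint_pos": joint angles; "qvel": joint speeds; "tau": joint torques, N m; "tool_pos": TCP position; "orientation": TCP orientation; "force": force on the tool from outside, world axes, zero at the start; "moment": the same for the moment, N m; "opening": finger opening in m; "gripper_force": force on a finger pad.
Only numpy, scipy, OpenCV 4.12 (cv2) and the standard library are available. Lean on these libraries where they do the work, as an engineer would, in place of code of your own. Each camera call takes 0.05 s, during which the arm holds its last target. There are 200 camera calls.

## Working session

There is one attempt and no reset: what is moved stays moved. The work goes in short steps, Python scripts to look and compute and a tool call to move; the robot and the scene stay as the last step left them, time stands still between calls to the robot, and variables do not carry over. Pictures are saved under pics/ and viewed, at most 10 in all, crops included, and the job is handed in when it is done.

Besides the shell and the picture viewer there is one more tool, called after "Emit:" by a JSON object that holds its "api" and its "payload". move_arm: Moves the arm, as the interface text tells. Its arguments: {"type":"object","properties":{"motion":{"type":"array"}},"required":["motion"]}

```bash
ls; mkdir -p pics; cat > h.py <<'E'
import numpy as np, cv2
from scipy.spatial.transform import Rotation as R
from plant import ctrl
def ray(s,u,v):
    K=np.array(s["camera_matrix"]);k=s["k1"]
    d=np.array([(u-K[0,2])/K[0,0],(v-K[1,2])/K[1,1]]);r=d.copy()
    for _ in range(20): r=d/(1+k*(r@r))
    T=np.array(s["cam_to_world"]); return T[:3,3],T[:3,:3]@np.array([r[0],-r[1],-1])
def onz(s,u,v,z):
    o,d=ray(s,u,v); return o+d*(z-o[2])/d[2]
def proj(s,p):
    T=np.array(s["cam_to_world"]);q=T[:3,:3].T@(np.array(p)-T[:3,3]);a=np.array([q[0],-q[1]])/-q[2]
    a=a*(1+s["k1"]*(a@a));K=np.array(s["camera_matrix"]);return np.array([K[0,0]*a[0]+K[0,2],K[1,1]*a[1]+K[1,2]])
E
python3 - <<'E'
from h import *
import pickle
a={n:ctrl.snapshot(n) for n in("scene","top")}
pickle.dump(a,open("s0.pkl","wb"))
for n in a: cv2.imwrite(f"pics/{n}0.png",a[n]["color"]); print(n,np.round(a[n]["cam_to_world"],3).tolist(),a[n]["camera_matrix"],a[n]["k1"])
o=ctrl.get_obs();print(o)
E
```

```text
pics
scene [[0.845, -0.35, 0.403, 1.167], [0.534, 0.541, -0.65, -0.929], [0.009, 0.765, 0.645, 1.109], [0.0, 0.0, 0.0, 1.0]] [[481.62148075   0.         317.08574326]
 [  0.         481.62148075 238.45938115]
 [  0.           0.           1.        ]] 0.016552341777898844
top [[0.03, 0.996, -0.086, 0.425], [-0.999, 0.032, 0.018, 0.084], [0.02, 0.085, 0.996, 1.509], [0.0, 0.0, 0.0, 1.0]] [[543.51940419   0.         311.72871601]
 [  0.         543.51940419 241.33868584]
 [  0.           0.           1.        ]] 0.02763102647786434
{'clock': 0.1, 'joint_pos': array([-4.77786337e+01,  2.05855394e+01,  6.40552481e-01, -1.77730794e-02,
       -7.01372160e+01, -1.65050177e+01]), 'qvel': array([-0.0372662 , -0.03984236,  0.25256197,  0.08311557, -0.02795273,
        0.05175214]), 'tau': array([-1.07472959e-03, -5.84162664e+01,  2.93751436e+01,  7.01543212e+00,
        1.01554327e-02, -6.28929911e-05]), 'tool_pos': array([ 0.29267604, -0.60779705,  0.2447481 ]), 'orientation': array([ 1.79916437e+02, -7.33539925e-03, -1.54289697e+02]), 'force': array([ 0.01100616, -0.33509373, -0.68033718]), 'moment': array([0.00110192, 0.02177718, 0.01054339]), 'gripper_force': 0.0, 'opening': 0.08747449367806395}
```

View pics/scene0.png

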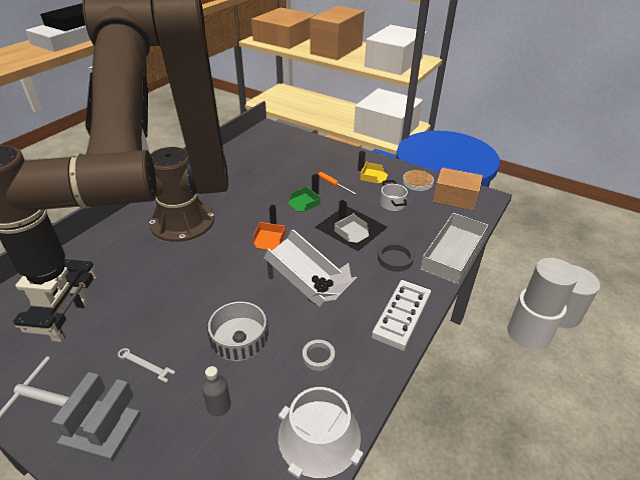

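View pics/top0.png

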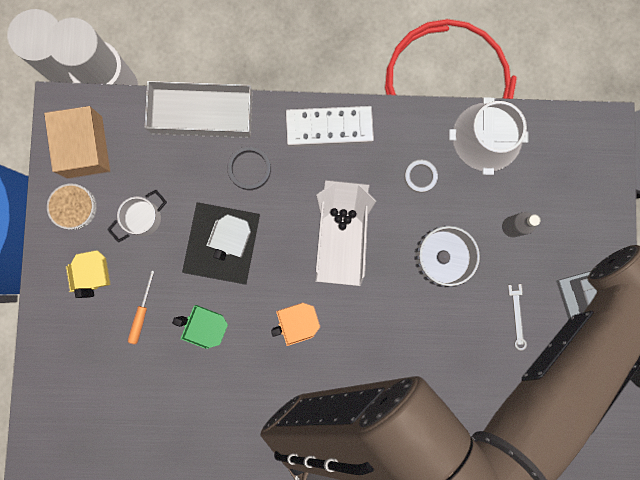

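Scene and top both show four scoop shapes. In top pixels they are steel on the mat (230,233), yellow (88,270), green (205,328) and orange (298,325). Only the uncoloured one on the black mat fits. The tray is at (343,235) with its low end up in the image (+x), the balls are at (343,217), and the drum is at (446,257). The ring at (421,176) and the pot at (140,216) are look-alikes. I'll confirm in an enlarged crop.

```bash
python3 - <<'E'
from h import *
import pickle
a=pickle.load(open("s0.pkl","rb"))
t=a["top"]["color"][170:300,180:380]; s=a["scene"]["color"][190:310,250:400]
cv2.imwrite("pics/crop1.png",np.vstack([cv2.resize(t,(480,312),interpolation=2),cv2.resize(s,(480,288)if 0 else (480,284),interpolation=2)]))
s=a["top"]; hsv=cv2.cvtColor(s["color"],cv2.COLOR_BGR2HSV); v=s["color"].max(2)
def cont(m,box):
    x0,y0,x1,y1=box; z=np.zeros_like(m); z[y0:y1,x0:x1]=m[y0:y1,x0:x1]
    return sorted(cv2.findContours(z,0,2)[0],key=cv2.contourArea)[::-1]
# mat
m=(v<48).astype(np.uint8)*255; m=cv2.morphologyEx(m,cv2.MORPH_CLOSE,np.ones((5,5)))
c=cv2.convexHull(cont(m,(175,195,270,290))[0]); b=cv2.boxPoints(cv2.minAreaRect(c)); print("mat",[np.round(onz(s,*p,.004),3) for p in b])
# pan outline
m=(v>120).astype(np.uint8)*255
c=cont(m,(195,205,255,262))[0]; p=cv2.approxPolyDP(c,1.5,True)[:,0]; print("pan",[(q.tolist(),np.round(onz(s,*map(float,q),.02),3).tolist()) for q in p])
c=cont(m,(305,175,385,295))[0]; p=cv2.approxPolyDP(c,2,True)[:,0]; print("tray",[(q.tolist(),np.round(onz(s,*map(float,q),.05),3).tolist()) for q in p])
c=cont(m,(405,215,485,295)); e=cv2.fitEllipse(cv2.convexHull(np.vstack(c[:3]))); print("drum",e,onz(s,*e[0],.07),onz(s,*e[0],.0))
m=(v<50).astype(np.uint8)*255
for c in cont(m,(320,195,370,235)): print("balls",cv2.contourArea(c),cv2.boundingRect(c))
E
```

```text
mat [array([0.509, 0.347, 0.004]), array([0.533, 0.34 , 0.004]), array([0.517, 0.292, 0.004]), array([0.493, 0.299, 0.004])]
pan [([227, 214], [0.622, 0.293, 0.02]), ([215, 221], [0.601, 0.325, 0.02]), ([206, 245], [0.534, 0.346, 0.02]), ([221, 249], [0.525, 0.305, 0.02]), ([227, 254], [0.512, 0.288, 0.02]), ([231, 253], [0.515, 0.277, 0.02]), ([240, 256], [0.507, 0.252, 0.02]), ([250, 231], [0.577, 0.228, 0.02]), ([246, 221], [0.604, 0.24, 0.02])]
tray [([305, 175], [0.732, 0.082, 0.05]), ([309, 178], [0.724, 0.071, 0.05]), ([313, 175], [0.732, 0.06, 0.05]), ([316, 177], [0.727, 0.052, 0.05]), ([309, 181], [0.716, 0.07, 0.05]), ([305, 179], [0.721, 0.081, 0.05]), ([305, 199], [0.666, 0.08, 0.05]), ([310, 200], [0.663, 0.066, 0.05]), ([305, 203], [0.655, 0.079, 0.05]), ([305, 270], [0.473, 0.074, 0.05]), ([310, 271], [0.471, 0.06, 0.05]), ([309, 274], [0.463, 0.063, 0.05]), ([305, 273], [0.465, 0.073, 0.05]), ([305, 293], [0.412, 0.072, 0.05]), ([321, 294], [0.411, 0.029, 0.05]), ([322, 291], [0.419, 0.026, 0.05]), ([323, 294], [0.411, 0.024, 0.05]), ([330, 294], [0.411, 0.005, 0.05]
[... 1532 characters left out ...]
.112, 0.05]), ([373, 181], [0.721, -0.104, 0.05]), ([371, 184], [0.713, -0.099, 0.05]), ([347, 182], [0.716, -0.033, 0.05]), ([348, 178], [0.727, -0.036, 0.05]), ([370, 182], [0.718, -0.096, 0.05]), ([366, 175], [0.737, -0.084, 0.05]), ([365, 180], [0.723, -0.082, 0.05]), ([362, 179], [0.726, -0.074, 0.05]), ([364, 177], [0.732, -0.079, 0.05]), ([361, 179], [0.726, -0.071, 0.05]), ([355, 175], [0.736, -0.054, 0.05])]Traceback (most recent call last):
  File "<stdin>", line 17, in <module>
cv2.error: OpenCV(4.12.0) /io/opencv/modules/imgproc/src/shapedescr.cpp:361: error: (-201:Incorrect size of input array) There should be at least 5 points to fit the ellipse in function 'fitEllipseNoDirect'
```

View pics/crop1.png

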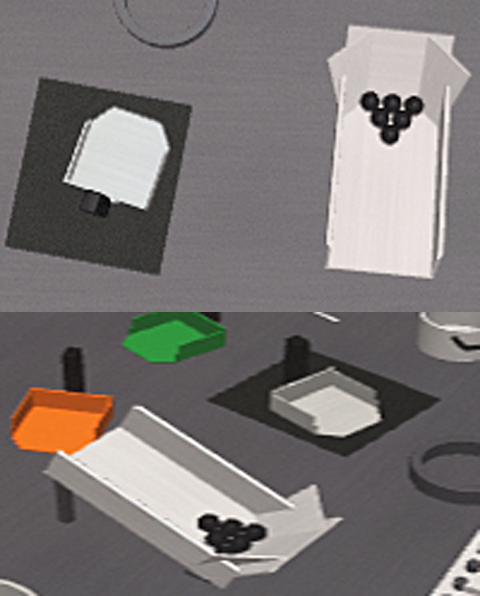

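Confirmed: the bare steel scoop on the mat has its nose to +x (slightly right), and the tray's low end points to +x with the six balls in a triangle against the end wall. Now I'll turn the corners into positions.

```bash
cat >> h.py <<'E'
def scoop_tool(lip,yaw,down):
    """tool pose for scoop lip at lip, nose yaw, nose-down angle; tool x=scoop x, z=-scoop z"""
    S=R.from_euler('ZY',[yaw,down],degrees=True); return np.array(lip)+S.apply([-.112,0,.066]), S*R.from_euler('x',180,degrees=True)
def cur():
    o=ctrl.get_obs(); return o['tool_pos'],R.from_euler('xyz',o['orientation'],degrees=True),o
def delta(p1,r1,p0=None,r0=None):
    if p0 is None: p0,r0,_=cur()
    return np.round(r0.inv().apply(np.array(p1)-p0)*1000,1),np.round((r0.inv()*r1).as_rotvec(degrees=True),1)
E
python3 - <<'E'
from h import *
import pickle
s=pickle.load(open("s0.pkl","rb"))["top"]; v=s["color"].max(2)
f=lambda p,z:np.round(onz(s,*p,z),4)
L=(f((227,214),.006)+f((246,221),.006))/2; print("lip",L)
for p in [(206,245),(215,221),(240,256),(250,231)]: print("side",f(p,.037))
A=f((316.7,281.7),.0893);B=f((360,285.4),.0893);C=f((324.6,180.8),.0718);D=f((369.6,185.4),.0718)
print("high",A,B,A-B,"top",C,D,C-D,"axis",(C+D-A-B)/2,"mid",(A+B)/2)
m=np.zeros_like(v);m[215:300,405:490]=(v[215:300,405:490]>110)*255
c=np.vstack(cv2.findContours(m,0,1)[0]);e=cv2.minEnclosingCircle(c);print("drum",e,f(e[0],.07))
# hub dark
m=np.zeros_like(v);m[195:235,320:370]=(v[195:235,320:370]<70)*255
c=max(cv2.findContours(m,0,1)[0],key=cv2.contourArea);x,y,w,h=cv2.boundingRect(c)
print("balls",x,y,w,h,cv2.contourArea(c),f((x+w/2,y+5),.035),f((x,y+5),.035),f((x+w,y+5),.035),f((x+w/2,y+h),.045))
p,r=scoop_tool([L[0],L[1],.004],-18.5,0);print("grip",p,delta(p+[0,0,.17],r))
E
```

```text
lip [0.6147 0.268  0.006 ]
side [0.5332 0.3432 0.037 ]
side [0.5993 0.3219 0.037 ]
side [0.5063 0.2504 0.037 ]
side [0.5751 0.2262 0.037 ]
high [0.4427 0.0425 0.0893] [ 0.4365 -0.0707  0.0893] [0.0062 0.1132 0.    ] top [0.7132 0.0288 0.0718] [ 0.7048 -0.0923  0.0718] [0.0084 0.1211 0.    ] axis [ 0.2694  -0.01765 -0.0175 ] mid [ 0.4396 -0.0141  0.0893]
drum ((447.0, 257.0), 59.39706802368164) [ 0.5192 -0.3027  0.07  ]
balls 330 208 26 22 242.5 [ 0.633  -0.0255  0.035 ] [0.6318 0.0101 0.035 ] [ 0.6342 -0.0612  0.035 ] [ 0.5852 -0.026   0.045 ]
grip [0.50848775 0.30353812 0.07      ] (array([-589.8,  727.5,    5.7]), array([ 0.000e+00,  1.000e-01, -1.358e+02]))
```

Emit:
{"api": "move_arm", "payload": {"motion": [[[-590, 728, 0], [0, 0, -136], 0], [[-590, 728, 0], [0, 0, -136], 0], [[-590, 728, 0], [0, 0, -136], 0], [[-590, 728, 0], [0, 0, -136], 0], [[-590, 728, 0], [0, 0, -136], 0], [[-590, 728, 0], [0, 0, -136], 0], [[-590, 728, 0], [0, 0, -136], 0], [[-590, 728, 0], [0, 0, -136], 0], [[-590, 728, 0], [0, 0, -136], 0], [[-590, 728, 0], [0, 0, -136], 0]]}}

```text
clock: 0.93
tool_pos: [0.3884, -0.2008, 0.2455]
orientation: [-180.0, 0.0, -82.3]
force: [1.9, -0.1, -0.2]
opening: 0.088
gripper_force: 0.0
```

```bash
python3 - <<'E'
from h import *
p,r=scoop_tool([.6147,.268,.004],-18.5,0);print(cur()[:1],delta(p+[0,0,.17],r))
E
```

```text
(array([ 0.38840993, -0.20079171,  0.24554491]),) (array([-483.8, -186.3,    5.6]), array([ -0. ,  -0. , -63.8]))
```

Emit:
{"api": "move_arm", "payload": {"motion": [[[-484, -186, 0], [0, 0, -64], 0], [[-484, -186, 0], [0, 0, -64], 0], [[-484, -186, 0], [0, 0, -64], 0], [[-484, -186, 0], [0, 0, -64], 0], [[-484, -186, 0], [0, 0, -64], 0], [[-484, -186, 0], [0, 0, -64], 0], [[-484, -186, 0], [0, 0, -64], 0], [[-484, -186, 0], [0, 0, -64], 0], [[-484, -186, 0], [0, 0, -64], 0], [[-484, -186, 0], [0, 0, -64], 0]]}}

```text
clock: 1.77
tool_pos: [0.4871, 0.2043, 0.2455]
orientation: [-180.0, 0.0, -18.2]
force: [1.2, -0.7, -0.0]
opening: 0.0876
gripper_force: 0.0
```

```bash
python3 - <<'E'
from h import *
import pickle
s=ctrl.snapshot("wrist");pickle.dump(s,open("s1.pkl","wb"))
cv2.imwrite("pics/w1.png",s["color"])
p,r=scoop_tool([.6147,.268,.004],-18.5,0);print(cur()[:1],delta(p+[0,0,.17],r))
for q in ([.6147,.268,.004],p+[0,0,.038]): print(proj(s,q))
E
```

```text
(array([0.48961884, 0.2098922 , 0.24500488]),) (array([-11.7, -94.8,   5.1]), array([-0.1, -0.1,  0.1]))
[210.90992474  95.44437425]
[184.39767349 247.54504577]
```

View pics/w1.png

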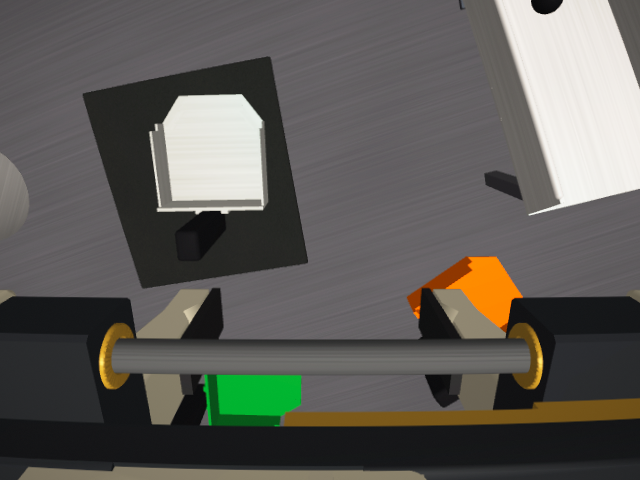

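The wrist view shows the steel scoop alone on the mat. Its lip corners are about (178,96) and (242,95), and its handle top is centred near (188,247). That matches my prediction within 3 px.

```bash
python3 - <<'E'
from h import *
import pickle
s=pickle.load(open("s1.pkl","rb"))
a=onz(s,178,96,.005);b=onz(s,242,95,.005);h=onz(s,188,247,.108)
print(a,b,np.linalg.norm(a-b),np.degrees(np.arctan2((a-b)[1],(a-b)[0]))-90,"handle",h)
l=(a+b)/2;print("lip",l,np.linalg.norm((l-h)[:2]),np.degrees(np.arctan2((l-h)[1],(l-h)[0])))
for q in [h+[0,0,.172-.108+.07],[*h[:2],.07]]: print(delta(q,R.from_euler('zx',[0,0])*scoop_tool([0,0,0],-18.5,0)[1]))
E
```

```text
[0.62399846 0.29673325 0.005     ] [0.60576355 0.24062099 0.005     ] 0.05900082328021124 -18.002708938240787 handle [0.50803637 0.30078993 0.108     ]
lip [0.61488101 0.26867712 0.005     ] 0.11156616029470666 -16.7284717871815
(array([-11.2, -92.1,   3.1]), array([-0.1, -0.1,  0.1]))
(array([-11.4, -91.8, 175.1]), array([-0.1, -0.1,  0.1]))
```

Emit:
{"api": "move_arm", "payload": {"motion": [[[-6, -46, 0], [0, 0, -0.8], 0], [[-11, -92, 10], [0, 0, -0.8], 0], [[-11, -92, 40], [0, 0, -0.8], 0], [[-11, -92, 75], [0, 0, -0.8], 0], [[-11, -92, 110], [0, 0, -0.8], 0], [[-11, -92, 145], [0, 0, -0.8], 0], [[-11, -92, 165], [0, 0, -0.8], 0], [[-11, -92, 175], [0, 0, -0.8], 0], [[-11, -92, 175], [0, 0, -0.8], 0], [[-11, -92, 175], [0, 0, -0.8], 0]]}}

```text
clock: 2.65
tool_pos: [0.5068, 0.293, 0.071]
orientation: [180.0, -0.0, -17.9]
force: [1.1, 0.4, 1.0]
opening: 0.0881
gripper_force: 0.0
```

Emit:
{"api": "move_arm", "payload": {"motion": [[[0, 0, 0], [0, 0, 0], 1], [[0, 0, 0], [0, 0, 0], 1], [[0, 0, 0], [0, 0, 0], 1], [[0, 0, 0], [0, 0, 0], 1], [[0, 0, 0], [0, 0, 0], 1], [[0, 0, 0], [0, 0, 0], 1], [[0, 0, 0], [0, 0, 0], 1], [[0, 0, 0], [0, 0, 0], 1], [[0, 0, 0], [0, 0, 0], 1], [[0, 0, 0], [0, 0, 0], 1]]}}

```text
clock: 3.48
tool_pos: [0.5064, 0.2931, 0.0706]
orientation: [-180.0, -0.0, -17.9]
force: [-0.0, 1.1, 0.0]
opening: 0.0266
gripper_force: 0.5
```

Emit:
{"api": "move_arm", "payload": {"motion": [[[0, 0, 0], [0, 0, 0], 1], [[0, 0, 0], [0, 0, 0], 1], [[0, 0, 0], [0, 0, 0], 1], [[0, 0, 0], [0, 0, 0], 1], [[0, 0, 0], [0, 0, 0], 1]]}}

```text
clock: 3.9
tool_pos: [0.5064, 0.2929, 0.0705]
orientation: [180.0, 0.0, -17.9]
force: [0.1, 1.0, -0.1]
opening: 0.0177
gripper_force: 30.0
```

```bash
python3 - <<'E'
from h import *
import pickle
s=ctrl.snapshot("wrist");pickle.dump(s,open("s2.pkl","wb"));cv2.imwrite("pics/w2.png",s["color"])
p,r,o=cur();print(p,o['opening'],o['gripper_force'])
for q in ([.112,0,.066],[.112,.029,.066],[.112,-.029,.066]): print(proj(s,p+r.apply(q)))
yaw=-3.5;u=np.array([np.cos(np.radians(yaw)),np.sin(np.radians(yaw)),0])
high=np.array([.4396,-.0141,.0893])
# view pose: above tray
print("lift",delta(p+[0,0,.16],r))
E
```

```text
[0.50640544 0.29290502 0.07055772] 0.01796250784025074 29.990103542804718
[320.52496999  51.39574581]
[381.04685497  51.70105561]
[260.00681802  51.62801694]
lift (array([   0.,   -0., -160.]), array([0., 0., 0.]))
```

View pics/w2.png

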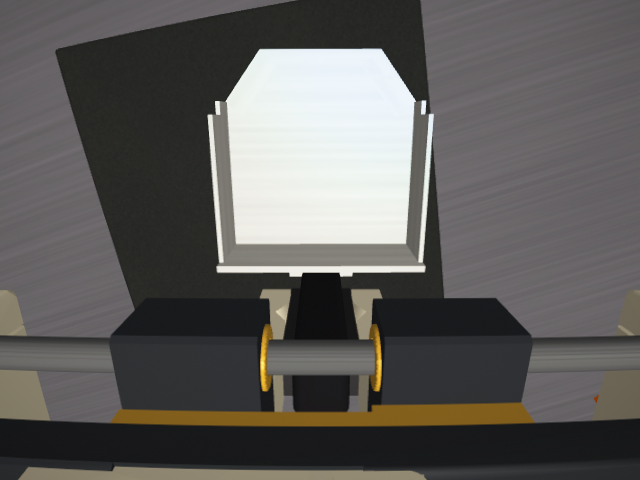

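The scoop is held squarely, with lip corners at (260,49) and (382,49) against a prediction of (260,52) and (381,52). I'll lift it and check the tray estimate by projecting its corner points.

Emit:
{"api": "move_arm", "payload": {"motion": [[[0, 0, -10], [0, 0, 0], 1], [[0, 0, -40], [0, 0, 0], 1], [[0, 0, -80], [0, 0, 0], 1], [[0, 0, -120], [0, 0, 0], 1], [[0, 0, -150], [0, 0, 0], 1], [[0, 0, -160], [0, 0, 0], 1], [[0, 0, -160], [0, 0, 0], 1]]}}

```text
clock: 4.53
tool_pos: [0.5073, 0.2935, 0.2344]
orientation: [-179.7, -0.2, -17.9]
force: [0.8, 0.1, -2.3]
opening: 0.0174
gripper_force: 30.0
```

```bash
cat >> h.py <<'E'
TY=-3.5; TR=R.from_euler('z',TY,degrees=True)
HIGH=np.array([.4396,-.0141,.0893])
def tray(p): # tray frame mm -> world
    return HIGH+TR.apply((np.array(p)-[-97.4,0,89.3])/1000)
def slope(a,y,n): # along-slope mm from low edge (up negative), lateral, normal height
    c,s=np.cos(np.radians(22)),np.sin(np.radians(22)); return tray([97.4+a*c+n*s,y,10.7-a*s+n*c])
E
python3 - <<'E'
from h import *
import pickle
a=pickle.load(open("s0.pkl","rb"));w=pickle.load(open("s1.pkl","rb"))
P=[slope(-210,56,0),slope(-210,-56,0),slope(0,30,0),slope(0,-30,0),slope(-26,56,0),slope(-26,-56,0),slope(-210,56,50),slope(-210,-56,50),slope(-26,56,50),slope(-26,-56,50),tray([170.2,30,71.8]),tray([170.2,-30,71.8])]
def ov(s,x0,y0,W,H,k,out):
    im=cv2.resize(s["color"][y0:y0+H,x0:x0+W],None,fx=k,fy=k,interpolation=2)
    for i,p in enumerate(P):
        q=(proj(s,p)-[x0,y0]+.5)*k
        cv2.circle(im,tuple(int(t) for t in q),2,[(0,0,255),(255,0,0)][i%2],-1)
    return cv2.resize(im,out)
t=ov(a["top"],300,170,90,130,4.5,(405,585)); c=ov(a["scene"],255,225,110,85,3.6,(395,306)); d=ov(w,440,0,200,240,1.4,(233,279))
b=np.zeros((585,395,3),np.uint8);b[:306]=c;b[306:,:233]=d
cv2.imwrite("pics/ov.png",np.hstack([t,b]))
E
```

```text
(no output)
```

View pics/ov.png

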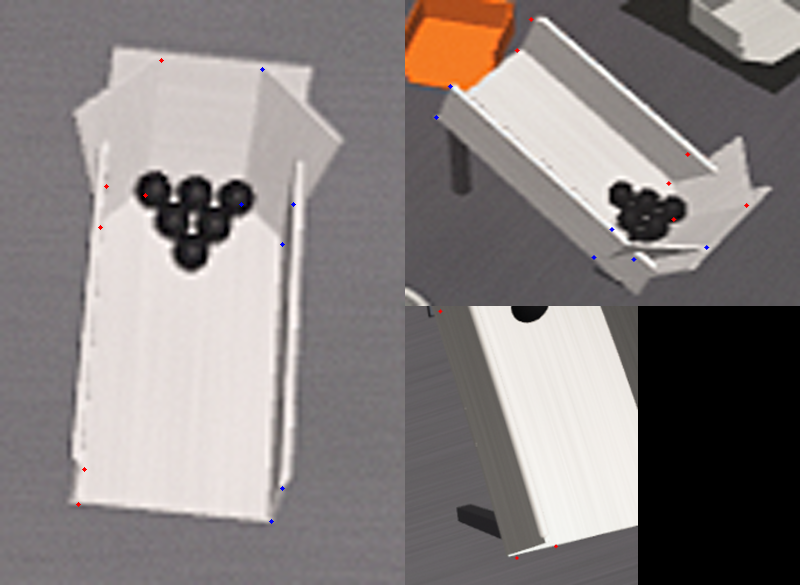

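The projected points fit the tray to about 2–4 mm: the floor corners at (78,504) and (271,521) agree, and the end wall lies slightly further out. I'll shift the estimate by +2 mm in x and y and let contact forces do the rest.

```bash
sed -i 's/HIGH=np.array.*/HIGH=np.array([.4416,-.0121,.0893])/' h.py; python3 - <<'E'
from h import *
p0,r0,_=cur();print(p0)
for n in (90,8,2): 
    p,r=scoop_tool(slope(-100,0,n),TY,22);print(n,p,delta(p,r,p0,r0))
    p0,r0=p,r
E
```

```text
[0.50728784 0.29353222 0.23442127]
90 [ 0.49816994 -0.01555997  0.23475728] (array([ 86.1, 297. ,  -1.7]), array([ -3. , -22.1, -14.1]))
8 [ 0.46750949 -0.01368469  0.1587282 ] (array([ 0., -0., 82.]), array([0., 0., 0.]))
2 [ 0.46526605 -0.01354748  0.1531651 ] (array([-0.,  0.,  6.]), array([0., 0., 0.]))
```

Emit:
{"api": "move_arm", "payload": {"motion": [[[10, 35, -2], [-0.5, -3.5, -2], 1], [[20, 70, -2], [-1, -7, -4], 1], [[30, 105, -2], [-1.5, -11, -7], 1], [[41, 141, -2], [-2, -15, -10], 1], [[52, 178, -2], [-2.5, -19, -12], 1], [[62, 215, -2], [-3, -22, -14], 1], [[72, 250, -2], [-3, -22, -14], 1], [[82, 282, -2], [-3, -22, -14], 1], [[86, 297, -2], [-3, -22, -14], 1], [[86, 297, -2], [-3, -22, -14], 1]]}}

```text
clock: 5.37
tool_pos: [0.4957, -0.0194, 0.2307]
orientation: [179.6, 22.4, -4.0]
force: [-0.3, -0.3, -2.6]
opening: 0.0178
gripper_force: 30.0
```

Emit:
{"api": "move_arm", "payload": {"motion": [[[0, 0, 0], [0, 0, 0], 1], [[0, 0, 0], [0, 0, 0], 1]]}}

```text
clock: 5.53
tool_pos: [0.4966, -0.0158, 0.2316]
orientation: [179.7, 22.2, -3.8]
force: [-0.4, 0.4, -1.9]
opening: 0.0181
gripper_force: 30.0
```

```bash
python3 - <<'E'
from h import *
print(cur()[2]['force'],cur()[2]['joint_pos'])
for n in (8,2): 
    p,r=scoop_tool(slope(-100,0,n),TY,22);print(n,p,delta(p,r))
s=ctrl.snapshot("wrist");cv2.imwrite("pics/w3.png",s["color"])
for q in (slope(-210,56,0),slope(-210,-56,0),slope(-100,56,50),slope(-100,-56,50)):print(proj(s,q))
E
```

```text
[-0.35043167  0.38366421 -1.93229375] [ 15.42853335  18.17626352  -5.38581537  -6.89131113 -87.6527817
  72.43350858]
8 [ 0.46750949 -0.01368469  0.1587282 ] (array([ 0.6, -0.6, 78.5]), array([ 0.2,  0.2, -0.2]))
2 [ 0.46526605 -0.01354748  0.1531651 ] (array([ 0.6, -0.6, 84.5]), array([ 0.2,  0.2, -0.2]))
[245.81713687 224.76060873]
[392.26748647 224.14919349]
[219.55110504  61.30626684]
[416.6425495   60.57343544]
```

View pics/w3.png

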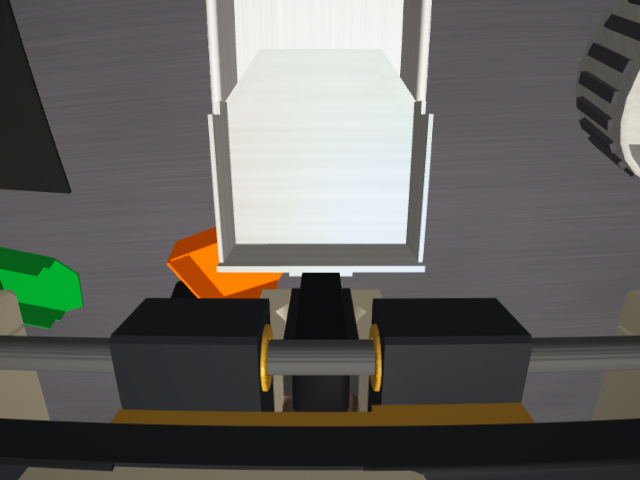

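The wrist view shows the pan centred between the tray's sides: inner rims at columns 218 and 420, pan at 210–432. I'll descend along the floor normal.

Emit:
{"api": "move_arm", "payload": {"motion": [[[0, -1, 20], [0, 0, 0], 1], [[0, -1, 50], [0, 0, 0], 1], [[0, -1, 70], [0, 0, 0], 1], [[0, -1, 77], [0, 0, 0], 1], [[0, -1, 79], [0, 0, 0], 1], [[0, -1, 81], [0, 0, 0], 1], [[0, -1, 82], [0, 0, 0], 1], [[0, -1, 82], [0, 0, 0], 1]]}}

```text
clock: 6.25
tool_pos: [0.4672, -0.0133, 0.1574]
orientation: [179.7, 22.0, -3.7]
force: [-0.3, -0.7, -1.9]
opening: 0.0179
gripper_force: 30.0
```

Emit:
{"api": "move_arm", "payload": {"motion": [[[0, 0, 1], [0, 0, 0], 1], [[0, 0, 2], [0, 0, 0], 1], [[0, 0, 2], [0, 0, 0], 1]]}}

```text
clock: 6.5
tool_pos: [0.4657, -0.0136, 0.1549]
orientation: [179.7, 22.1, -3.7]
force: [-0.1, 0.6, -1.8]
opening: 0.0177
gripper_force: 30.0
```

Emit:
{"api": "move_arm", "payload": {"motion": [[[0, 0, 0], [0, -0.5, 0], 1], [[0, 0, 1], [0, -0.5, 0], 1], [[0, 0, 2], [0, -0.5, 0], 1], [[0, 0, 2], [0, -0.5, 0], 1]]}}

```text
clock: 6.83
tool_pos: [0.4652, -0.0136, 0.1535]
orientation: [179.7, 22.6, -3.7]
force: [-1.5, 0.2, 2.5]
opening: 0.0176
gripper_force: 30.0
```

Emit:
{"api": "move_arm", "payload": {"motion": [[[0, 0, 1], [0, 0, 0], 1], [[0, 0, 1], [0, 0, 0], 1], [[0, 0, 1], [0, 0, 0], 1]]}}

```text
clock: 7.08
tool_pos: [0.4647, -0.0137, 0.153]
orientation: [179.7, 22.6, -3.7]
force: [-1.2, 0.3, 6.6]
opening: 0.018
gripper_force: 30.0
```

Emit:
{"api": "move_arm", "payload": {"motion": [[[6, 0, -0.3], [0, 0, 0], 1], [[14, 0, -0.3], [0, 0, 0], 1], [[22, 0, -0.4], [0, 0, 0], 1], [[30, 0, -0.5], [0, 0, 0], 1], [[38, 0, -0.6], [0, 0, 0], 1], [[46, 0, -0.6], [0, 0, 0], 1], [[52, 0, -0.7], [0, 0, 0], 1], [[58, 0, -0.7], [0, 0, 0], 1], [[64, 0, -0.8], [0, 0, 0], 1], [[70, 0, -0.8], [0, 0, 0], 1]]}}

```text
clock: 7.92
tool_pos: [0.5299, -0.0183, 0.1266]
orientation: [179.7, 22.6, -3.7]
force: [-2.7, -0.6, 11.4]
opening: 0.0179
gripper_force: 30.0
```

```bash
cat >> h.py <<'E'
def lip_sl():
    p,r,o=cur(); l=p+r.apply([.112,0,.066]); d=TR.inv().apply(l-slope(0,0,0))*1000
    c,s=np.cos(np.radians(22)),np.sin(np.radians(22)); return np.round([d[0]*c-d[2]*s,d[1],d[0]*s+d[2]*c],1)
E
python3 -c "
from h import *
print(lip_sl(),cur()[2]['force'])
s=ctrl.snapshot('wrist');cv2.imwrite('pics/w4.png',s['color'])
b=s['color'].max(2)[0:260,180:460]<60
n,l,st,c=cv2.connectedComponentsWithStats(b.astype(np.uint8));print([(x.tolist()) for x in st[1:] if x[4]>60])"
```

```text
[-30.7  -1.5   0.4] [-2.71908341 -0.60542991 11.40621441]
[[58, 0, 162, 102, 8313]]
```

Emit:
{"api": "move_arm", "payload": {"motion": [[[4, 0, -0.8], [0, 0, 0], 1], [[8, 0, -0.8], [0, 0, 0], 1], [[12, 0, -0.9], [0, 0, 0], 1], [[16, 0, -0.9], [0, 0, 0], 1], [[20, 0, -1], [0, 0, 0], 1], [[23, 0, -1], [0, 0, 0], 1], [[25, 0, -1], [0, 0, 0], 1], [[27, 0, -1], [0, 0, 0], 1]]}}

```text
clock: 8.63
tool_pos: [0.5545, -0.0198, 0.1167]
orientation: [179.7, 22.7, -3.7]
force: [-2.1, -0.2, 8.5]
opening: 0.0179
gripper_force: 30.0
```

```bash
python3 -c "
from h import *
print(lip_sl(),cur()[2]['force'])
s=ctrl.snapshot('wrist');cv2.imwrite('pics/w5.png',s['color'][:300])"
```

```text
[-4.3 -1.5  0.4] [-2.09368658 -0.19001303  8.46858339]
```

View pics/w5.png

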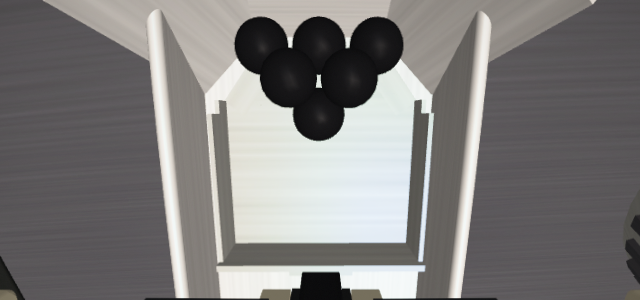

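All six balls are on or at the pan: back ones at (318,115), (289,77) and (349,77), front three at row 45 near the lip. I'll ease forward to the wall foot.

Emit:
{"api": "move_arm", "payload": {"motion": [[[1, 0, -0.3], [0, 0, 0], 1], [[2, 0, -0.3], [0, 0, 0], 1], [[3, 0, -0.3], [0, 0, 0], 1], [[4, 0, -0.3], [0, 0, 0], 1], [[4, 0, -0.3], [0, 0, 0], 1]]}}

```text
clock: 9.1
tool_pos: [0.5583, -0.02, 0.1152]
orientation: [179.7, 22.7, -3.7]
force: [-2.5, 0.0, 6.1]
opening: 0.0179
gripper_force: 30.0
```

Emit:
{"api": "move_arm", "payload": {"motion": [[[1, 0, 0], [0, 0, 0], 1], [[2, 0, 0], [0, 0, 0], 1], [[3, 0, 0], [0, 0, 0], 1], [[3, 0, 0], [0, 0, 0], 1]]}}

```text
clock: 9.43
tool_pos: [0.5595, -0.0202, 0.115]
orientation: [179.7, 22.9, -3.7]
force: [-7.5, 0.9, 14.9]
opening: 0.0178
gripper_force: 30.0
```

```bash
cat > path.py <<'E'
from h import *
p0,r0,_=cur(); print(lip_sl())
l0=p0+r0.apply([.112,0,.066])
for th in [20,17,14,11,8,5,2,-1,-4,-7,-10,-13]:
    t=np.radians(th); w=max(0,(40.4*np.cos(t)-100*np.sin(t))/.9525)+3
    q=l0+TR.apply(np.array([w*.766-2.,0,w*.643])/1000)
    p,r=scoop_tool(q,TY,th); d=delta(p,r,p0,r0); print(th,round(w,1),d[0].tolist(),d[1].tolist())
p,r=scoop_tool(q+[-.01,0,.12],TY,-13);print(delta(p,r,p0,r0))
E
python3 path.py
```

```text
[ 0.8 -1.5  0.3]
20 6.9 [-1.8, 0.7, 0.3] [0.2, 2.9, -0.2]
17 12.9 [-2.1, 0.7, 1.1] [0.2, 5.9, -0.2]
14 18.8 [-2.1, 0.7, 2.2] [0.3, 8.9, -0.2]
11 24.6 [-1.8, 0.7, 3.3] [0.3, 11.9, -0.2]
8 30.4 [-1.2, 0.7, 4.7] [0.3, 14.9, -0.2]
5 36.1 [-0.2, 0.7, 6.2] [0.3, 17.9, -0.2]
2 41.7 [1.0, 0.6, 7.9] [0.3, 20.9, -0.2]
-1 47.2 [2.6, 0.6, 9.7] [0.3, 23.9, -0.2]
-4 52.6 [4.4, 0.6, 11.7] [0.3, 26.9, -0.1]
-7 57.9 [6.6, 0.6, 13.8] [0.3, 29.9, -0.1]
-10 63.0 [9.0, 0.6, 16.1] [0.3, 32.9, -0.1]
-13 67.9 [11.7, 0.6, 18.5] [0.3, 35.9, -0.1]
(array([-44.1,   1.8, -88.2]), array([ 0.3, 35.9, -0.1]))
```

Emit:
{"api": "move_arm", "payload": {"motion": [[[-2, 0.5, -1], [0.2, 1.5, -0.2], 1], [[-2.5, 0.5, -0.7], [0.2, 3, -0.2], 1], [[-3, 0.5, 0], [0.2, 6, -0.2], 1], [[-3, 0.5, 1], [0.3, 9, -0.2], 1], [[-2.8, 0.5, 2.2], [0.3, 12, -0.2], 1], [[-2, 0.5, 3.6], [0.3, 15, -0.2], 1], [[-1, 0.5, 5], [0.3, 18, -0.2], 1], [[0, 0.5, 6.8], [0.3, 21, -0.2], 1], [[1.6, 0.5, 8.6], [0.3, 24, -0.2], 1], [[1.6, 0.5, 8.6], [0.3, 24, -0.2], 1]]}}

```text
clock: 10.27
tool_pos: [0.5569, -0.0204, 0.1041]
orientation: [-179.9, -1.3, -3.5]
force: [-1.2, 0.3, -3.9]
opening: 0.0178
gripper_force: 30.0
```

```bash
python3 -c "
from h import *
print(lip_sl(),cur()[2]['force'])
s=ctrl.snapshot('wrist');cv2.imwrite('pics/w6.png',s['color'][:300])"
```

```text
[20.5 -1.2 40.7] [-1.24043964  0.28496346 -3.9499974 ]
```

View pics/w6.png

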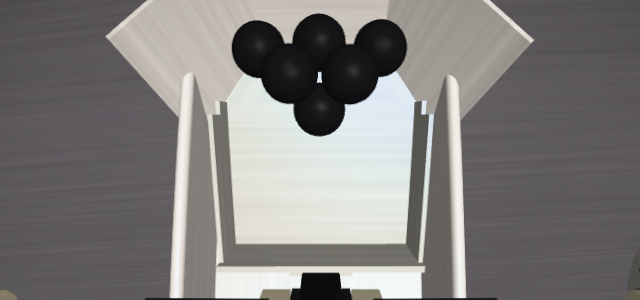

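All six are now on the pan and still bunched, with a 2 N rise in load against 0.9 N expected. I'll keep tilting back along the wall.

Emit:
{"api": "move_arm", "payload": {"motion": [[[1, 0, 2.5], [0, 2.5, 0], 1], [[2, 0, 5], [0, 5, 0], 1], [[3, 0, 7.5], [0, 8, 0], 1], [[5, 0, 9], [0, 11, 0], 1], [[7, 0, 10], [0, 14, 0], 1], [[9, 0, 10], [0, 16, 0], 1], [[9, 0, 9], [0, 17, 0], 1], [[9, 0, 8], [0, 17, 0], 1], [[9, 0, 6], [0, 17, 0], 1], [[9, 0, 6], [0, 17, 0], 1]]}}

```text
clock: 11.15
tool_pos: [0.5691, -0.021, 0.0998]
orientation: [-180.0, -18.3, -3.5]
force: [-0.3, 0.5, -3.0]
opening: 0.0179
gripper_force: 30.0
```

```bash
cat > balls.py <<'E'
from h import *
s=ctrl.snapshot('wrist');g=s['color'].max(2)[:262,150:500];b=(g<60).astype(np.uint8)
d=cv2.distanceTransform(b,cv2.DIST_L2,5);m=(d>=cv2.dilate(d,np.ones((15,15)))-1e-6)&(d>17)
n,l,st,c=cv2.connectedComponentsWithStats(m.astype(np.uint8));print([(np.round(x)+[150,0]).tolist() for x in c[1:]],b.sum())
o=cur()[2];print(lip_sl(),o['force'],o['tool_pos'],o['orientation'])
import sys;cv2.imwrite(sys.argv[1],s['color'])
E
python3 balls.py pics/w7.png
```

```text
[[322.0, 211.0], [384.0, 211.0], [384.0, 260.0], [256.0, 261.0], [316.0, 260.0]] 8060
[32.8 -1.  79.7] [ 0.17205566  0.10083464 -2.83482397] [ 0.56928828 -0.02083885  0.0997001 ] [-179.94439345  -18.34266642   -3.56173776]
```

```bash
python3 - <<'E'
import cv2,numpy as np
im=cv2.imread("pics/w7.png");g=cv2.GaussianBlur(cv2.cvtColor(im,6),(3,3),0)
c=cv2.HoughCircles(g[:290],cv2.HOUGH_GRADIENT,1,38,param1=80,param2=14,minRadius=22,maxRadius=32)
print(np.round(c[0]).tolist())
b=im.max(2)<60
for y in range(150,285,6): print(y,''.join('#' if v else '.' for v in b[y,200:440:4]))
E
```

```text
[[256.0, 258.0, 23.0], [260.0, 212.0, 23.0], [384.0, 258.0, 23.0], [316.0, 258.0, 23.0], [322.0, 210.0, 23.0], [386.0, 210.0, 22.0]]
150 ............................................................
156 ............................................................
162 ............................................................
168 ............................................................
174 ............................................................
180 ............................................................
186 ............................................................
192 ............######..........######.........#######..........
198 ...........#########......##########......#########.........
204 ..........###########....###########.....###########........
210 .........############....############....############.......
216 ..........###########....############....###########........
222 ..........##########......##########.....###########........
228 ...........########........########........#######..........
234 ..............##..............##..............#.............
240 ...........#######........#######..........#######..........
246 ..........#########......#########........#########.........
252 .........###########....###########......###########........
258 .........###########....###########......############.......
264 .........###########....###########......###########........
270 ..........#########......#########........##########........
276 ...........#######........#######..........#######..........
282 ............................................................
```

```bash
python3 - <<'E'
import cv2,numpy as np
for f in ("w2","w7"):
    im=cv2.imread(f"pics/{f}.png");g=im.max(2)
    print(f,"col288",[int(v) for v in g[0:300:6,288]],"\ncol350",[int(v) for v in g[0:300:6,350]])
    for r in (60,120,180,230,262): print(r,[int(v) for v in g[r,180:460:6]])
E
```

```text
w2 col288 [102, 41, 39, 39, 38, 41, 42, 42, 83, 247, 248, 245, 246, 247, 247, 246, 244, 245, 246, 244, 245, 245, 243, 243, 244, 241, 245, 240, 242, 244, 241, 240, 242, 240, 238, 239, 240, 239, 240, 240, 237, 131, 133, 133, 129, 239, 42, 42, 54, 155] 
col350 [36, 39, 39, 39, 40, 40, 40, 39, 85, 250, 250, 249, 249, 251, 251, 250, 249, 251, 250, 249, 248, 248, 247, 245, 246, 243, 246, 244, 246, 246, 244, 243, 246, 245, 242, 242, 243, 240, 242, 240, 239, 131, 133, 136, 133, 239, 140, 43, 44, 29]
60 [41, 41, 38, 41, 41, 40, 41, 41, 41, 41, 41, 41, 209, 242, 242, 245, 246, 247, 248, 249, 249, 250, 250, 251, 250, 250, 250, 250, 250, 250, 250, 250, 249, 250, 250, 42, 40, 41, 39, 42, 40, 98, 105, 104, 105, 108, 108]
120 [39, 41, 41, 42, 41, 234, 122, 123, 226, 240, 241, 242, 242, 243, 243, 244, 245, 244, 245, 245, 245, 245, 246, 247, 248, 248, 248, 248, 249, 249, 249, 249, 249, 249, 249, 249, 249, 249, 248, 104, 97, 96, 242, 105, 105, 106, 104]
180 [43, 42, 42, 42, 42, 41, 226, 124, 123, 238, 238, 238, 238, 238, 239, 239, 239, 240, 241, 241, 242, 242, 242, 243, 243, 244, 244, 244, 244, 245, 2
[... 1502 characters left out ...]
179, 178, 176, 178, 178]
180 [104, 103, 126, 245, 172, 139, 197, 117, 119, 214, 238, 239, 239, 239, 240, 241, 241, 241, 241, 241, 242, 242, 243, 244, 244, 245, 245, 245, 246, 246, 246, 247, 246, 246, 246, 246, 245, 245, 91, 91, 170, 108, 106, 213, 245, 104, 104]
230 [107, 233, 240, 141, 138, 138, 141, 163, 117, 119, 233, 34, 18, 20, 20, 16, 237, 238, 238, 239, 240, 240, 16, 18, 19, 19, 95, 242, 242, 243, 243, 242, 13, 17, 19, 18, 17, 241, 91, 94, 239, 108, 108, 106, 205, 246, 104]
262 [209, 245, 176, 136, 138, 138, 140, 225, 119, 17, 22, 25, 33, 43, 26, 24, 20, 235, 235, 29, 21, 23, 29, 36, 30, 25, 22, 237, 237, 237, 237, 17, 22, 24, 31, 40, 27, 25, 78, 95, 236, 107, 106, 105, 109, 232, 241]
```

```bash
python3 - <<'E'
import cv2,numpy as np
for f in("w2","w7"):
    g=cv2.imread(f"pics/{f}.png").max(2)
    print(f)
    rows=(50,54,60,70,80) if f=="w2" else (88,91,94,97,100,105,110,115,120,126,135,150,160)
    for r in rows:
        x=np.where(g[r,150:490]>(232))[0]+150; print(r,x.min() if len(x) else None,x.max() if len(x) else None,len(x))
    for r in (range(236,250,3) if f=="w2" else range(240,290,5)):
        print(r,[int(v) for v in g[r,215:250:3]],[int(v) for v in g[r,395:430:3]])
E
python3 - <<'E'
import sys;sys.path.insert(0,'.')
from h import *
s=ctrl.snapshot("wrist");p,r,_=cur();T=np.array(s["cam_to_world"])
print("cam in tool",r.inv().apply(T[:3,3]-p),"look",r.inv().apply(-T[:3,2]))
E
```

```text
w2
50 259 381 123
54 256 384 129
60 253 388 136
70 246 394 149
80 240 401 162
236 [43, 240, 191, 128, 121, 125, 121, 232, 236, 236, 236, 236] [239, 239, 239, 239, 98, 100, 98, 102, 116, 240, 60, 41]
239 [42, 240, 204, 128, 122, 124, 121, 227, 233, 233, 233, 233] [239, 238, 238, 238, 98, 99, 98, 102, 135, 240, 42, 43]
242 [42, 231, 219, 127, 123, 124, 120, 227, 236, 236, 236, 236] [240, 240, 239, 239, 98, 100, 97, 102, 156, 240, 42, 43]
245 [42, 220, 231, 126, 123, 123, 121, 129, 129, 129, 129, 129] [130, 129, 129, 129, 104, 100, 97, 102, 169, 240, 42, 42]
248 [43, 210, 240, 125, 124, 124, 126, 127, 128, 128, 128, 128] [128, 128, 127, 126, 127, 101, 98, 103, 187, 240, 42, 43]
w7
88 155 482 4
91 485 487 3
94 265 376 112
97 262 378 117
100 260 380 121
105 257 384 128
110 253 387 135
115 250 391 142
120 246 394 149
126 242 398 157
135 236 405 170
150 199 441 188
160 198 443 189
240 [140, 215, 234, 121, 120, 121, 117, 218, 229, 100, 20, 21] [21, 37, 239, 239, 91, 94, 91, 95, 207, 232, 107, 107]
245 [140, 209, 234, 121, 121, 120, 118, 197, 19, 22, 23, 24] [24, 24, 22, 125, 91, 94, 93, 95, 
[... 351 characters left out ...]
 106]
265 [142, 154, 234, 120, 122, 119, 106, 19, 21, 22, 25, 25] [27, 26, 23, 22, 53, 93, 92, 94, 236, 206, 106, 106]
270 [140, 154, 234, 120, 123, 118, 118, 65, 18, 21, 22, 24] [25, 23, 22, 31, 91, 92, 93, 94, 235, 178, 107, 106]
275 [138, 140, 234, 134, 123, 118, 119, 165, 211, 17, 19, 20] [21, 19, 214, 218, 91, 93, 93, 94, 235, 177, 108, 106]
280 [137, 139, 234, 150, 123, 117, 123, 125, 124, 126, 125, 80] [127, 127, 127, 127, 125, 91, 93, 93, 234, 151, 108, 106]
285 [137, 138, 234, 151, 124, 126, 126, 126, 128, 127, 127, 127] [128, 128, 127, 127, 127, 126, 117, 93, 234, 127, 109, 106]
cam in tool [ 0.0813283   0.00032373 -0.13900538] look [-2.96792085e-01 -4.03928380e-04  9.54942038e-01]
```

```bash
cat > slip.py <<'E'
from h import *
from scipy.optimize import least_squares
def fit(s,p,r,lip,back):
    S=np.array([[.05,.029,.002],[.05,-.029,.002],[-.048,.046,.002],[-.048,-.046,.002]])-[-.062,0,.066]
    B=np.array(lip+back,float)
    def world(v): # pitch about tool y through grip, +=nose down
        q=R.from_euler('y',v[2],degrees=True).apply(S)+[v[0]/1e3,0,v[1]/1e3]
        return p+(r*R.from_euler('x',180,degrees=True)).apply(q)
    f=lambda v:np.ravel([proj(s,w)-b for w,b in zip(world(v),B)])
    k=least_squares(f,[0,0,0]); return np.round(k.x,2),np.round(k.fun,1)
E
python3 - <<'E'
from slip import *
import pickle
s2=pickle.load(open("s2.pkl","rb"))
print(fit(s2,np.array([.5064,.2929,.07056]),R.from_euler('xyz',[180,0,-17.9],degrees=True),[(259.5,49),(381.5,49)],[(235,243.5),(407.5,243.5)]))
s=ctrl.snapshot("wrist");p,r,o=cur()
print(fit(s,p,r,[(265.5,93.5),(376,93.5)],[(236,279),(407,279)]),o['orientation'])
E
```

```text
(array([5.1 , 1.29, 2.81]), array([ 1.2, -0.7, -0.8, -0.6,  0.1,  0.6, -1.7,  0.8]))
(array([-0.4 ,  8.03, 13.41]), array([-0.6,  0. , -0.5,  0. , -1.4, -0.1, -1.3,  0. ])) [-179.93351774  -18.34421125   -3.55182861]
```

```bash
cat >> h.py <<'E'
SL=np.array([-.0055,.0067]);BETA=10.6
def scoop_tool2(lip,yaw,down):
    S=R.from_euler('ZY',[yaw,down],degrees=True)
    T=S*R.from_euler('y',-BETA,degrees=True) # tool-as-scoop frame
    return np.array(lip)+S.apply([-.112,0,.066])-T.apply([SL[0],0,SL[1]]), T*R.from_euler('x',180,degrees=True)
E
python3 - <<'E'
from h import *
import pickle
a=pickle.load(open("s0.pkl","rb"))
for n,bx in(("top",(425,240,465,275)),("scene",(225,325,255,348))):
    s=a[n];x0,y0,x1,y1=bx;g=s["color"].max(2)[y0:y1,x0:x1];m=(g<90).astype(np.uint8)
    k,l,st,c=cv2.connectedComponentsWithStats(m);i=1+np.argmax(st[1:,4]);q=c[i]+[x0,y0];print(n,q,st[i],onz(s,*q,.024))
s=a["top"]
for p in((416,256),(480,256),(448,226),(448,287)):print(onz(s,*p,.07))
p0,r0,_=cur();print(delta(p0+[-.005,0,.15],r0))
E
```

```text
top [438.7826087  256.26086957] [12 11  6 12 23] [ 0.52349627 -0.2924276   0.024     ]
scene [239.21348315 336.38202247] [ 8  6 13 12 89] [ 0.53248609 -0.31493304  0.024     ]
[ 0.5192198 -0.2200879  0.07     ]
[ 0.52465972 -0.39056486  0.07      ]
[ 0.60225353 -0.30461288  0.07      ]
[ 0.43975462 -0.3059959   0.07      ]
(array([ 4.250e+01,  1.000e-01, -1.439e+02]), array([0., 0., 0.]))
```

Emit:
{"api": "move_arm", "payload": {"motion": [[[2, 0, -6], [0, 0, 0], 1], [[6, 0, -20], [0, 0, 0], 1], [[10, 0, -36], [0, 0, 0], 1], [[15, 0, -54], [0, 0, 0], 1], [[21, 0, -72], [0, 0, 0], 1], [[26, 0, -90], [0, 0, 0], 1], [[31, 0, -108], [0, 0, 0], 1], [[37, 0, -126], [0, 0, 0], 1], [[41, 0, -140], [0, 0, 0], 1], [[42, 0, -144], [0, 0, 0], 1]]}}

```text
clock: 12.13
tool_pos: [0.5641, -0.0202, 0.2522]
orientation: [-179.8, -18.5, -3.5]
force: [0.5, -0.3, -3.0]
opening: 0.0179
gripper_force: 30.0
```

```bash
cat > look.py <<'E'
from slip import *
import sys
s=ctrl.snapshot("wrist");cv2.imwrite(sys.argv[1],s["color"]);im=s["color"]
g=cv2.GaussianBlur(cv2.cvtColor(im,6),(3,3),0)
c=cv2.HoughCircles(g[:290],cv2.HOUGH_GRADIENT,1,38,param1=80,param2=14,minRadius=20,maxRadius=32)
print("balls",None if c is None else np.round(c[0]).astype(int).tolist())
v=im.max(2)
for col in(290,352): 
    x=v[:300,col].astype(int);print("col",col,[(i,int(x[i]),int(x[i+3])) for i in range(297) if abs(x[i+3]-x[i])>25][:40:3])
p,r,o=cur();print(p,o['orientation'],o['force'],o['joint_pos'])
E
python3 look.py pics/w8.png
```

```text
balls [[322, 210, 24], [258, 210, 23], [256, 258, 23], [526, 86, 31], [382, 210, 23], [384, 258, 23], [316, 258, 23]]
col 290 [(10, 236, 194), (13, 194, 108), (91, 107, 245), (273, 237, 194), (276, 194, 132), (289, 156, 192), (293, 204, 123), (296, 123, 51)]
col 352 [(1, 243, 216), (4, 216, 113), (90, 105, 205), (93, 205, 250), (275, 240, 134), (288, 139, 194), (294, 193, 158)]
[ 0.56381028 -0.02024745  0.25154748] [-179.8362623   -18.51197309   -3.55460617] [ 1.02968129  0.05430689 -1.91219585] [ 22.83369361  -0.64943173 -32.11283398  11.86088612 -42.38519302
  55.99605919]
```

Still six balls in the pan and no further slip. The scoop has pitched about 10.6° nose-down in the grip, so its real tilt is about 8° nose-up, and I've put that into the helper. Next I'll plan the carry to the drum.

```bash
cat > carry.py <<'E'
from h import *
D=np.array([.522,-.307,0]);Y=-30.4;u=np.array([np.cos(np.radians(Y)),np.sin(np.radians(Y)),0])
def dp(off,z,th): return scoop_tool2(D+u*off+[0,0,z],Y,th)
if __name__=="__main__":
    p0,r0,_=cur()
    S=r0*R.from_euler('x',-180,degrees=True)*R.from_euler('y',BETA,degrees=True)
    T=r0*R.from_euler('x',-180,degrees=True)
    print("lip now",p0+T.apply([SL[0],0,SL[1]])-S.apply([-.112,0,.066]))
    p,r=dp(-.03,.15,-10);print("target",p,delta(p,r,p0,r0))
E
python3 carry.py
```

```text
lip now [ 0.67628353 -0.02700865  0.20620008]
target [ 0.39757931 -0.23400282  0.19121225] (array([-163.9,  223.7,    8.1]), array([-9.1,  2.1, 25.3]))
```

```bash
sed -i 's/Y=-30.4/Y=-75/; s/__main__":/__main__":\n    import sys; a,b=float(sys.argv[1]),float(sys.argv[2])/' carry.py; cat >> carry.py <<'E'
    L0=np.array([.6763,-.027,.206]);L1=D+u*-.03+[0,0,.15]
    for f in np.linspace(a,b,11)[1:]:
        g=f*f*(3-2*f)
        # interpolate the grip point, euler yaw/tilt
        pa,_=scoop_tool2(L0,-3.5,-8);pb,_=scoop_tool2(L1,Y,-10)
        _,rr=scoop_tool2(L1,-3.5+g*(Y+3.5),-8-2*g-2*np.sin(np.pi*g))
        d=delta(pa+g*(pb-pa),rr,p0,r0);print(np.round(d[0]).tolist(),d[1].tolist())
E
python3 carry.py 0 .5
```

```text
lip now [ 0.67628353 -0.02700865  0.20620008]
target [ 0.48466443 -0.16766174  0.19121225] (array([-85.4, 152.1,  34.6]), array([-24.1,   1.9,  67.3]))
[-1.0, 1.0, 1.0] [-0.3, 0.1, 0.4]
[-3.0, 4.0, 1.0] [-0.8, 0.3, 1.8]
[-5.0, 9.0, 2.0] [-1.5, 0.6, 4.1]
[-9.0, 16.0, 4.0] [-2.6, 0.9, 7.0]
[-14.0, 24.0, 6.0] [-3.8, 1.4, 10.5]
[-19.0, 33.0, 8.0] [-5.3, 1.8, 14.5]
[-24.0, 43.0, 10.0] [-6.9, 2.2, 18.9]
[-30.0, 54.0, 12.0] [-8.7, 2.6, 23.6]
[-36.0, 65.0, 15.0] [-10.5, 2.9, 28.5]
[-43.0, 76.0, 18.0] [-12.4, 3.0, 33.5]
```

Emit:
{"api": "move_arm", "payload": {"motion": [[[-1, 1, 1], [-0.3, 0.1, 0.4], 1], [[-3, 4, 1], [-0.8, 0.3, 1.8], 1], [[-5, 9, 2], [-1.5, 0.6, 4.1], 1], [[-9, 16, 4], [-2.6, 0.9, 7], 1], [[-14, 24, 6], [-3.8, 1.4, 10.5], 1], [[-19, 33, 8], [-5.3, 1.8, 14.5], 1], [[-24, 43, 10], [-6.9, 2.2, 18.9], 1], [[-30, 54, 12], [-8.7, 2.6, 23.6], 1], [[-36, 65, 15], [-10.5, 2.9, 28.5], 1], [[-43, 76, 18], [-12.4, 3, 33.5], 1]]}}

```text
clock: 13.02
tool_pos: [0.5217, -0.095, 0.2166]
orientation: [179.7, -21.4, -39.4]
force: [-0.5, 0.1, -2.7]
opening: 0.018
gripper_force: 30.0
```

```bash
python3 carry.py .5 1; python3 look.py pics/w9.png|grep -v col
```

```text
lip now [ 0.61019557 -0.16816794  0.17706259]
target [ 0.48466443 -0.16766174  0.19121225] (array([ 7. , 79.5, 30.4]), array([-12.5,  -0.9,  33.2]))
[4.0, 10.0, 1.0] [-1.6, 0.3, 4.9]
[4.0, 22.0, 6.0] [-3.5, 0.2, 9.7]
[5.0, 33.0, 11.0] [-5.4, 0.1, 14.4]
[5.0, 44.0, 16.0] [-7.1, -0.0, 18.8]
[6.0, 54.0, 20.0] [-8.6, -0.2, 22.8]
[6.0, 62.0, 23.0] [-9.9, -0.4, 26.3]
[6.0, 70.0, 26.0] [-11.0, -0.6, 29.2]
[7.0, 75.0, 28.0] [-11.8, -0.8, 31.4]
[7.0, 78.0, 30.0] [-12.3, -0.9, 32.8]
[7.0, 80.0, 30.0] [-12.5, -0.9, 33.2]
balls [[376, 212, 23], [316, 212, 23], [314, 258, 23], [380, 258, 23], [254, 212, 24], [254, 258, 23], [488, 152, 20], [290, 14, 31], [570, 104, 27], [574, 168, 24], [456, 100, 21]]
[ 0.52012181 -0.0962985   0.21521903] [179.55980963 -21.33917313 -39.77012681] [-1.64403816 -1.42922859 -4.15496242] [ 21.74195903  -1.34728488 -45.01918215  30.07880988 -40.19780485
   6.23257896]
```

Emit:
{"api": "move_arm", "payload": {"motion": [[[4, 10, 1], [-1.6, 0.3, 4.9], 1], [[4, 22, 6], [-3.5, 0.2, 9.7], 1], [[5, 33, 11], [-5.4, 0.1, 14.4], 1], [[5, 44, 16], [-7.1, 0, 18.8], 1], [[6, 54, 20], [-8.6, -0.2, 22.8], 1], [[6, 62, 23], [-9.9, -0.4, 26.3], 1], [[6, 70, 26], [-11, -0.6, 29.2], 1], [[7, 75, 28], [-11.8, -0.8, 31.4], 1], [[7, 78, 30], [-12.3, -0.9, 32.8], 1], [[7, 80, 30], [-12.5, -0.9, 33.2], 1]]}}

```text
clock: 13.9
tool_pos: [0.4859, -0.1675, 0.1928]
orientation: [-180.0, -20.6, -74.7]
force: [0.1, -0.6, -3.2]
opening: 0.0177
gripper_force: 30.0
```

```bash
python3 carry.py .9 1|head -2; python3 look.py pics/w10.png; python3 - <<'E'
from carry import *
s=ctrl.snapshot("top");cv2.imwrite("pics/top2.png",s["color"])
s=ctrl.snapshot("wrist")
print("drum rim in wrist",[np.round(proj(s,D+[.08*np.cos(a),.08*np.sin(a),.07])).tolist() for a in np.arange(0,6.28,.785)])
a=cv2.imread("pics/w10.png")
E
```

```text
lip now [ 0.51603814 -0.27773205  0.15144605]
target [ 0.48466443 -0.16766174  0.19121225] (array([-0.8,  1.3,  1.4]), array([-0.1,  0. ,  0.2]))
balls [[332, 212, 23], [382, 258, 23], [320, 258, 23], [378, 210, 23], [266, 258, 23], [272, 212, 24], [58, 128, 31]]
col 290 [(2, 102, 136), (5, 136, 232), (10, 242, 109), (56, 97, 126), (59, 126, 244), (194, 242, 49), (197, 49, 21), (226, 14, 243), (274, 237, 158), (287, 161, 198), (291, 201, 135), (294, 135, 78)]
col 352 [(2, 101, 157), (5, 157, 239), (11, 238, 95), (57, 96, 222), (197, 242, 213), (200, 213, 28), (220, 17, 161), (223, 161, 244), (275, 239, 157), (288, 164, 215), (294, 215, 174)]
[ 0.48579566 -0.16763731  0.19305367] [-179.97478103  -20.5721402   -74.7130278 ] [-0.82956608 -0.3688654  -3.04845214] [ 16.00553451   3.30230409 -42.66919553  28.26365424 -47.90303149
 -20.57811366]
drum rim in wrist [[221.0, 76.0], [229.0, 156.0], [295.0, 207.0], [379.0, 197.0], [430.0, 131.0], [418.0, 52.0], [353.0, 5.0], [272.0, 14.0]]
```

```bash
python3 - <<'E'
from carry import *
p0,r0,_=cur()
p,r=dp(-.03,.085,-8);print(delta(p,r,p0,r0),p)
for th in(-6,-3,0,3,6,9,12,16,20,25,30,35,40):
    a,b=dp(-.03,.085,th);print(th,*[x.tolist() for x in delta(a,b,p,r)])
E
```

```text
(array([-20.9,   1.6,  59.8]), array([-0.2, -2. ,  0.3])) [ 0.4850547  -0.16911825  0.13017453]
-6 [2.8, -0.0, -3.2] [0.0, -2.0, 0.0]
-3 [7.2, -0.0, -7.8] [0.0, -5.0, -0.0]
0 [11.9, -0.0, -12.1] [-0.0, -8.0, -0.0]
3 [16.7, -0.0, -16.2] [0.0, -11.0, -0.0]
6 [21.8, -0.0, -20.0] [0.0, -14.0, -0.0]
9 [27.1, -0.0, -23.6] [0.0, -17.0, -0.0]
12 [32.5, -0.0, -26.9] [0.0, -20.0, -0.0]
16 [40.0, -0.0, -30.8] [0.0, -24.0, -0.0]
20 [47.8, 0.0, -34.2] [0.0, -28.0, -0.0]
25 [57.8, -0.0, -37.6] [0.0, -33.0, -0.0]
30 [68.1, -0.0, -40.2] [0.0, -38.0, -0.0]
35 [78.6, -0.0, -41.9] [0.0, -43.0, 0.0]
40 [89.1, -0.0, -42.6] [0.0, -48.0, 0.0]
```

Emit:
{"api": "move_arm", "payload": {"motion": [[[-2, 0, 6], [0, 0, 0], 1], [[-5, 1, 16], [0, -0.5, 0], 1], [[-10, 1, 28], [0, -1, 0], 1], [[-14, 1, 40], [0, -1.5, 0], 1], [[-17, 1.5, 50], [0, -2, 0], 1], [[-19, 1.5, 54], [0, -2, 0], 1], [[-19, 1.5, 55], [0, -2, 0], 1], [[-19, 1.5, 55], [0, -2, 0], 1]]}}

```text
clock: 14.72
tool_pos: [0.485, -0.1693, 0.1354]
orientation: [-179.9, -18.6, -74.7]
force: [-0.0, -0.7, -3.3]
opening: 0.0179
gripper_force: 30.0
```

Emit:
{"api": "move_arm", "payload": {"motion": [[[3, 0, -3], [0, -2, 0], 1], [[7, 0, -8], [0, -5, 0], 1], [[12, 0, -12], [0, -8, 0], 1], [[15, 0, -14.5], [0, -10, 0], 1], [[18, 0, -17.5], [0, -12, 0], 1], [[22, 0, -20], [0, -14, 0], 1], [[25, 0, -22.5], [0, -16, 0], 1], [[29, 0, -25], [0, -18, 0], 1], [[32.5, 0, -27], [0, -20, 0], 1], [[36, 0, -29], [0, -22, 0], 1]]}}

```text
clock: 15.55
tool_pos: [0.492, -0.1932, 0.1755]
orientation: [-179.8, 3.5, -74.6]
force: [-0.6, -0.6, -3.2]
opening: 0.018
gripper_force: 30.0
```

```bash
python3 look.py pics/w11.png|grep -v col; python3 - <<'E'
from carry import *
p0,r0,_=cur()
for th in(18,22,26,30,35,40):
    a,b=dp(-.03,.088,th);print(th,*[x.tolist() for x in delta(a,b,p0,r0)])
E
```

```text
balls [[324, 150, 24], [388, 150, 24], [278, 98, 25], [386, 98, 24], [320, 48, 28], [268, 146, 24], [336, 98, 25]]
[ 0.49281061 -0.19395951  0.17601399] [-179.80495329    3.57267602  -74.6257873 ] [ 3.52088278 -2.93398711 -0.69433294] [ -2.79583468  11.45549393 -20.10113711  -4.01364749 -59.43478989
  20.23550157]
18 [5.1, 1.1, -2.3] [-0.2, -3.8, 0.4]
22 [11.2, 1.1, -8.2] [-0.1, -7.8, 0.4]
26 [17.7, 1.1, -13.6] [-0.1, -11.8, 0.4]
30 [24.6, 1.2, -18.6] [-0.1, -15.8, 0.4]
35 [33.7, 1.2, -24.1] [-0.1, -20.8, 0.4]
40 [43.2, 1.3, -28.7] [-0.1, -25.8, 0.4]
```

Emit:
{"api": "move_arm", "payload": {"motion": [[[0, 0, 0], [0, 0, 0], 1], [[0, 0, 0], [0, 0, 0], 1], [[0, 0, 0], [0, 0, 0], 1], [[5, 1, -2], [0, -4, 0.4], 1], [[11, 1, -8], [0, -8, 0.4], 1], [[18, 1, -14], [0, -12, 0.4], 1], [[25, 1, -19], [0, -16, 0.4], 1], [[34, 1, -24], [0, -21, 0.4], 1], [[34, 1, -24], [0, -21, 0.4], 1], [[34, 1, -24], [0, -21, 0.4], 1]]}}

```text
clock: 16.43
tool_pos: [0.4999, -0.2288, 0.1951]
orientation: [179.9, 24.4, -75.3]
force: [-0.3, 0.7, -1.7]
opening: 0.0178
gripper_force: 30.0
```

```bash
python3 look.py pics/w12.png|grep -v col; python3 - <<'E'
from carry import *
s=ctrl.snapshot("scene");cv2.imwrite("pics/scene2.png",s["color"])
p0,r0,_=cur()
a,b=dp(-.09,.17,0);print(*[x.tolist() for x in delta(a,b,p0,r0)])
E
```

```text
balls [[316, 2, 30], [394, 22, 20], [122, 250, 26], [398, 94, 24]]
[ 0.49963    -0.22793308  0.19547248] [179.88689734  24.37192574 -75.17693361] [-0.71117827  0.41478663 -2.27267631] [-18.59950375  21.78624929  -0.16877927 -20.25426116 -82.63322325
  38.66601703]
[-116.8, -0.9, 15.0] [0.1, 35.0, -0.1]
```

Emit:
{"api": "move_arm", "payload": {"motion": [[[0, 0, 0], [0, 0, 0], 1], [[0, 0, 0], [0, 0, 0], 1], [[-5, 0, -14], [0, 0, 0], 1], [[-12, 0, -40], [0, 0, 0], 1], [[-20, 0, -60], [0, 0, 0], 1], [[-25, 0, -75], [0, 0, 0], 1], [[-25, 0, -75], [0, 0, 0], 1], [[-25, 0, -75], [0, 0, 0], 1]]}}

```text
clock: 17.2
tool_pos: [0.5022, -0.235, 0.2759]
orientation: [-179.9, 24.3, -75.0]
force: [-0.7, 0.1, -2.9]
opening: 0.0182
gripper_force: 30.0
```

```bash
python3 look.py pics/w13.png|grep -v col; python3 - <<'E'
from carry import *
im=cv2.imread("pics/w13.png").max(2)
for y in range(0,290,8): print(y,''.join('#' if v<60 else ('+' if v<150 else '.') for v in im[y,180:460:5]))
E
```

```text
balls [[378, 58, 31], [46, 24, 26], [270, 72, 22]]
[ 0.50181681 -0.23472318  0.27479655] [-179.98038649   24.41090245  -75.02417482] [-0.76847621  0.46186285 -2.51656535] [-19.13363947  19.03699788   6.36929005 -20.02862853 -91.49821999
  36.08940506]
0 +++++.+++++.............++++++++#.....#####...++++..++++
8 +++++.+++++..............#+++++#.....+######.+++++..++++
16 +++++..+++++...............++.........#####..+++++.+++++
24 ++++++.+++++............................+...+++++..+++++
32 ++++++.++++++...............................+++++.++++++
40 +++++++.++++++.............................+++++..++++++
48 ++++++++.++++++..........................++++++..+++++++
56 ++++++++..+++++++.......................+++++++.++++++++
64 +++++++++..++++++++...................+++++++..+++++++++
72 +++++++++++.+++++++++..............+++++++++..++++++++++
80 ++++++++++++..+++++++++++++++++++++++++++++..+++++++++++
88 ++++++++++++++..+++++++++++++++++++++++++..+++++++++++++
96 +++++++++++++++..........................+++++++++++++++
104 ++++++++++++++++.........................+++++++++++++++
112 +++++
[... 693 characters left out ...]
...................++.+++++++
208 ...+..++.++...................................++.+++++++
216 .......+.++...................................++.+++++++
224 ..+...+..++...................................++.+++++++
232 ..+.+++..+++..................................++.+++++++
240 ....++++.+++..................................++.+++++++
248 ......++.+++..................................++.+++++++
256 .........+++..................................++.+++++++
264 .........+++.................................+++.+++++++
272 +........+++.................................+++.+++++++
280 .+.......+++++++++++++++++++++++++++++++++++++++.+++++++
288 +...+....++++++++++++++#+++++++++#++++++++++++++++++++++
```

Pan is empty. Next I'll level out and carry it back over the tray to the mat.

```bash
cat > back.py <<'E'
from h import *
p0,r0,_=cur();LM=np.array([.613,.2585,.004])
for l,y in((np.array([.60,.0,.21]),-45),(LM+[0,0,.18],-18),(LM+[0,0,.10],-18),(LM+[0,0,.012],-18),(LM+[0,0,.004],-18)):
    p,r=scoop_tool2(l,y,0);print(p,*[x.tolist() for x in delta(p,r,p0,r0)])
E
python3 back.py
```

```text
[0.52549825 0.07450175 0.27042607] [-264.6, -102.7, 124.9] [-3.7, 34.2, -30.3]
[0.51279537 0.29105846 0.24442607] [-447.4, -146.4, 236.4] [-7.0, 32.0, -57.4]
[0.51279537 0.29105846 0.16442607] [-414.3, -146.4, 309.3] [-7.0, 32.0, -57.4]
[0.51279537 0.29105846 0.07642607] [-378.0, -146.3, 389.4] [-7.0, 32.0, -57.4]
[0.51279537 0.29105846 0.06842607] [-374.6, -146.3, 396.7] [-7.0, 32.0, -57.4]
```

Emit:
{"api": "move_arm", "payload": {"motion": [[[-26, -10, 5], [-0.5, 6, -4], 1], [[-53, -20, 19], [-1, 12, -9], 1], [[-80, -31, 33], [-1.5, 18, -14], 1], [[-108, -42, 47], [-2, 23, -19], 1], [[-136, -53, 62], [-2.5, 27, -23], 1], [[-165, -64, 77], [-3, 31, -27], 1], [[-195, -76, 91], [-3.7, 34, -30], 1], [[-225, -87, 106], [-3.7, 34, -30], 1], [[-250, -97, 118], [-3.7, 34, -30], 1], [[-264, -103, 125], [-3.7, 34, -30], 1]]}}

```text
clock: 18.08
tool_pos: [0.525, 0.0762, 0.2687]
orientation: [179.9, -10.3, -45.1]
force: [0.2, -0.8, -2.2]
opening: 0.0179
gripper_force: 30.0
```

```bash
python3 back.py; python3 - <<'E'
from h import *
s=ctrl.snapshot("top");cv2.imwrite("pics/top3.png",s["color"])
im=s["color"].max(2)
for y in range(226,290,2): print(y,''.join('#' if v<45 else('+' if v<110 else '.') for v in im[y,408:486]))
E
```

```text
[0.52549825 0.07450175 0.27042607] [1.8, 0.9, -1.4] [0.1, 0.3, -0.1]
[0.51279537 0.29105846 0.24442607] [-162.5, -143.1, -5.2] [5.0, 0.3, -26.6]
[0.51279537 0.29105846 0.16442607] [-176.9, -143.2, 73.5] [5.0, 0.3, -26.6]
[0.51279537 0.29105846 0.07642607] [-192.6, -143.4, 160.1] [5.0, 0.3, -26.6]
[0.51279537 0.29105846 0.06842607] [-194.1, -143.4, 167.9] [5.0, 0.3, -26.6]
226 ..............................................................................
228 ..........................+++.................................................
230 .....................++.........+++..+++++.....+.+............................
232 ..................++#+...............................+........................
234 .................++..............................+.......+....................
236 ..............+#+.........................................++..................
238 .............++++...................................+++......+................
240 ............+....................................####+#++.....+...............
242 .........++#+...................................+##++++#+
[... 1230 characters left out ...]
................+....+..............
274 ............+++..+................###+++#...............+...++....+...........
276 ................++++..............###++##.............+...++..................
278 ...............+++++.+.............+++#+............+...++....................
280 .................+..+............................++.+.........................
282 .....................+++++..................+.................................
284 ........................+++++++++...................+.........................
286 .............................++++++++###++..+++++.............................
288 ..............................................................................
```

Six dark discs show inside the drum in the top view, near (461,242), (450,248), (459,250), (468,255), (465,264) and (446,275). On to the mat.

Emit:
{"api": "move_arm", "payload": {"motion": [[[-16, -14, 0], [0.5, 0, -4], 1], [[-40, -36, -1], [1, 0, -9], 1], [[-66, -58, -2], [2, 0, -14], 1], [[-92, -81, -3], [3, 0, -18], 1], [[-118, -104, -4], [4, 0, -22], 1], [[-142, -125, -5], [5, 0, -25], 1], [[-156, -138, -5], [5, 0.3, -26.6], 1], [[-162, -143, -5], [5, 0.3, -26.6], 1], [[-162, -143, -5], [5, 0.3, -26.6], 1], [[-162, -143, -5], [5, 0.3, -26.6], 1]]}}

```text
clock: 18.97
tool_pos: [0.5144, 0.2871, 0.2446]
orientation: [179.9, -10.6, -18.2]
force: [-0.2, -0.9, -2.2]
opening: 0.0179
gripper_force: 30.0
```

```bash
python3 back.py|tail -3; python3 look.py pics/w14.png|grep col; python3 - <<'E'
from slip import *
g=cv2.imread("pics/w14.png").max(2)
for r in range(84,112,2):
    x=np.where(g[r,200:440]>225)[0]+200;print(r,(x.min(),x.max(),len(x)) if len(x) else None)
for r in range(268,290,2): print(r,[int(v) for v in g[r,[235,240,260,300-12,360,400,405]]])
E
```

```text
[0.51279537 0.29105846 0.16442607] [-17.5, -3.4, 78.3] [0.1, -0.0, -0.2]
[0.51279537 0.29105846 0.07642607] [-33.7, -3.5, 164.8] [0.1, -0.0, -0.2]
[0.51279537 0.29105846 0.06842607] [-35.2, -3.6, 172.6] [0.1, -0.0, -0.2]
col 290 [(47, 104, 54), (57, 35, 96), (87, 96, 136), (90, 136, 242), (273, 230, 115), (287, 116, 170), (292, 172, 119), (295, 119, 56)]
col 352 [(87, 104, 137), (90, 137, 244), (273, 234, 115), (288, 117, 168), (295, 160, 131)]
84 None
86 None
88 None
90 None
92 (np.int64(265), np.int64(377), 113)
94 (np.int64(263), np.int64(378), 116)
96 (np.int64(262), np.int64(379), 118)
98 (np.int64(261), np.int64(381), 121)
100 (np.int64(259), np.int64(382), 124)
102 (np.int64(258), np.int64(384), 127)
104 (np.int64(256), np.int64(385), 130)
106 (np.int64(255), np.int64(387), 133)
108 (np.int64(253), np.int64(388), 136)
110 (np.int64(252), np.int64(389), 138)
268 [111, 224, 227, 230, 234, 234, 153]
270 [111, 223, 226, 229, 235, 233, 153]
272 [110, 228, 228, 230, 234, 234, 152]
274 [110, 195, 199, 204, 197, 190, 105]
276 [112, 114, 114, 114, 115, 113, 113]
278 [113, 112, 114, 114, 115, 113, 113]
280 [116, 116, 117, 117, 117, 116, 116]
282 [114, 114, 114, 115, 115, 114, 112]
284 [116, 115, 116, 117, 119, 116, 116]
286 [114, 115, 116, 117, 120, 119, 117]
288 [111, 111, 112, 116, 117, 117, 116]
```

```bash
python3 - <<'E'
from slip import *
s=ctrl.snapshot("wrist");p,r,o=cur()
print(fit(s,p,r,[(265,91),(377,91)],[(236.5,275),(406,275)]))
E
```

```text
(array([-1.95,  4.69, 11.76]), array([ 0.4, -0.4, -0.9, -0.3, -0.4,  0.3, -1. ,  0.4]))
```

Emit:
{"api": "move_arm", "payload": {"motion": [[[-6, -2, 20], [0, -1, 0], 1], [[-14, -3, 55], [0, -1, 0], 1], [[-21, -3, 95], [0, -1, 0], 1], [[-27, -3, 130], [0, -1, 0], 1], [[-31, -3, 152], [0, -1, 0], 1], [[-33, -3, 160], [0, -1, 0], 1], [[-33.5, -3, 164], [0, -1, 0], 1], [[-33.5, -3, 164], [0, -1, 0], 1]]}}

```text
clock: 19.73
tool_pos: [0.5143, 0.291, 0.0789]
orientation: [-180.0, -9.7, -18.3]
force: [-0.4, -0.5, -2.3]
opening: 0.0179
gripper_force: 30.0
```

Emit:
{"api": "move_arm", "payload": {"motion": [[[-0.3, 0, 1.5], [0, 0, 0], 1], [[-0.6, 0, 3], [0, 0, 0], 1], [[-0.8, 0, 4], [0, 0, 0], 1], [[-0.8, 0, 4], [0, 0, 0], 1]]}}

```text
clock: 20.07
tool_pos: [0.514, 0.2917, 0.0753]
orientation: [-179.9, -9.7, -18.3]
force: [0.4, 0.2, -2.9]
opening: 0.0178
gripper_force: 30.0
```

Emit:
{"api": "move_arm", "payload": {"motion": [[[-0.3, 0, 1.5], [0, 0, 0], 1], [[-0.6, 0, 3], [0, 0, 0], 1], [[-0.8, 0, 4], [0, 0, 0], 1], [[-0.8, 0, 4], [0, 0, 0], 1]]}}

```text
clock: 20.4
tool_pos: [0.5135, 0.2913, 0.0701]
orientation: [-180.0, -9.7, -18.2]
force: [-0.2, -0.5, -2.4]
opening: 0.0178
gripper_force: 30.0
```

Emit:
{"api": "move_arm", "payload": {"motion": [[[-0.2, 0, 1], [0, 0, 0], 1], [[-0.3, 0, 1.5], [0, 0, 0], 1], [[-0.3, 0, 1.5], [0, 0, 0], 1]]}}

```text
clock: 20.65
tool_pos: [0.5135, 0.2913, 0.0687]
orientation: [-180.0, -9.7, -18.2]
force: [0.9, -0.1, -2.0]
opening: 0.0176
gripper_force: 30.0
```

Emit:
{"api": "move_arm", "payload": {"motion": [[[-0.2, 0, 1], [0, 0, 0], 1], [[-0.2, 0, 1], [0, 0, 0], 1]]}}

```text
clock: 20.82
tool_pos: [0.5135, 0.2913, 0.0677]
orientation: [-180.0, -9.7, -18.2]
force: [-0.4, -0.5, -2.1]
opening: 0.0177
gripper_force: 30.0
```

Emit:
{"api": "move_arm", "payload": {"motion": [[[-0.2, 0, 1], [0, 0, 0], 1], [[-0.2, 0, 1], [0, 0, 0], 1]]}}

```text
clock: 20.98
tool_pos: [0.5136, 0.2915, 0.0669]
orientation: [-180.0, -9.7, -18.2]
force: [-0.3, 1.0, -2.3]
opening: 0.0181
gripper_force: 30.0
```

Emit:
{"api": "move_arm", "payload": {"motion": [[[-0.2, 0, 1], [0, 0, 0], 1], [[-0.3, 0, 2], [0, 0, 0], 1], [[-0.3, 0, 2], [0, 0, 0], 1]]}}

```text
clock: 21.23
tool_pos: [0.5137, 0.2916, 0.0669]
orientation: [-179.9, -9.8, -18.2]
force: [-10.6, -2.4, 20.0]
opening: 0.0179
gripper_force: 30.0
```

Emit:
{"api": "move_arm", "payload": {"motion": [[[-0.2, 0, 1], [0, 0, 0], 1], [[-0.2, 0, 1], [0, 0, 0], 1]]}}

```text
clock: 21.4
tool_pos: [0.5137, 0.2916, 0.0668]
orientation: [-179.9, -9.8, -18.2]
force: [-14.9, -3.0, 30.0]
opening: 0.0178
gripper_force: 30.0
```

Emit:
{"api": "move_arm", "payload": {"motion": [[[0.3, 0, -1.5], [0, 0, 0], 1], [[0.5, 0, -2.7], [0, 0, 0], 1], [[0.5, 0, -2.7], [0, 0, 0], 1]]}}

```text
clock: 21.65
tool_pos: [0.5137, 0.2917, 0.0669]
orientation: [-179.9, -9.7, -18.2]
force: [-2.3, 0.1, 5.7]
opening: 0.0178
gripper_force: 30.0
```

```bash
python3 look.py pics/w15.png|tail -3; python3 - <<'E'
from slip import *
im=cv2.imread("pics/w15.png");g=im.max(2)
for r in range(84,104,2):
    x=np.where(g[r,200:440]>200)[0]+200;print(r,(x.min(),x.max(),len(x)) if len(x) else None)
E
```

```text
col 352 [(40, 106, 42), (87, 40, 109), (90, 109, 249), (274, 226, 123), (288, 125, 180), (295, 171, 141)]
[0.5137558  0.29176065 0.06689483] [-179.93051979   -9.70590639  -18.22750859] [-3.62008845  1.13087264  5.34153093] [ 53.67792806  19.85733434 -34.35303467  16.69604839 -33.81343055
   4.35714861]
84 None
86 None
88 None
90 None
92 (np.int64(264), np.int64(377), 114)
94 (np.int64(263), np.int64(379), 117)
96 (np.int64(262), np.int64(380), 119)
98 (np.int64(260), np.int64(381), 122)
100 (np.int64(259), np.int64(383), 125)
102 (np.int64(257), np.int64(384), 128)
```

Emit:
{"api": "move_arm", "payload": {"motion": [[[0, 0, 0], [0, 0, 0], 0.6], [[0, 0, 0], [0, 0, 0], 0.6], [[0, 0, 0], [0, 0, 0], 0.5], [[0, 0, 0], [0, 0, 0], 0.3], [[0, 0, 0], [0, 0, 0], 0.3], [[0, 0, 0], [0, 0, 0], 0.3], [[0, 0, 0], [0, 0, 0], 0.3], [[0, 0, 0], [0, 0, 0], 0.3], [[0, 0, 0], [0, 0, 0], 0.3], [[0, 0, 0], [0, 0, 0], 0.3]]}}

```text
clock: 22.53
tool_pos: [0.5136, 0.2914, 0.0665]
orientation: [-180.0, -9.7, -18.2]
force: [-0.2, 0.7, -0.3]
opening: 0.0611
gripper_force: 0.0
```

Emit:
{"api": "move_arm", "payload": {"motion": [[[0, 0, -5], [0, 0, 0], 0.3], [[0, 0, -20], [0, 0, 0], 0.3], [[0, 0, -45], [0, 0, 0], 0.3], [[0, 0, -75], [0, 0, 0], 0.3], [[0, 0, -110], [0, 0, 0], 0.3], [[0, 0, -140], [0, 0, 0], 0.3], [[0, 0, -160], [0, 0, 0], 0.3], [[0, 0, -160], [0, 0, 0], 0.3], [[0, 0, -160], [0, 0, 0], 0.3]]}}

```text
clock: 23.28
tool_pos: [0.4881, 0.3004, 0.2261]
orientation: [-179.8, -9.7, -18.3]
force: [-0.6, -0.1, -0.8]
opening: 0.0614
gripper_force: 0.0
```

```bash
python3 - <<'E'
from h import *
w=ctrl.snapshot("wrist")["color"];t=ctrl.snapshot("top")["color"]
c=ctrl.snapshot("scene")["color"]
a=cv2.resize(w[:300],(400,188));b=cv2.resize(c[160:370,190:450],(400,323))
d=cv2.resize(t[150:300,170:490],(800,375))[:,:]
cv2.imwrite("pics/fin.png",np.vstack([np.hstack([cv2.resize(w,(400,225)),cv2.resize(c[160:370,190:450],(400,225))]),d]))
E
```

```text
(no output)
```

View pics/fin.png

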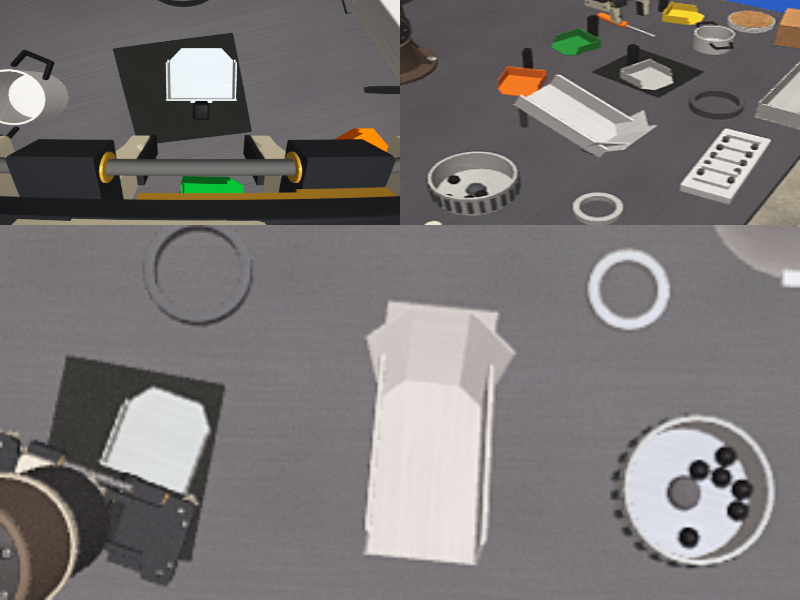

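The final composite shows the tray empty and six balls in the drum, at (725,456) through (688,538). The scoop lies flat and released on the mat, the bystanders are in place and the gripper is clear. I'll hand it in.

```bash
python3 -c "
from h import *
print(ctrl.close_job())"
```

```text
the job is handed in; nothing more can be done
None
```

All six balls are in the clutch drum, the scoop is back flat on the mat and released, and the job was handed in at about 23 s of the 72 s allowed.

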